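# Lock away the packing table's loose tools

### The arm

A 7-joint arm with a two-finger parallel gripper is mounted at the origin on a cart in front of the work surface, level with it; the furniture and walls round the work are solid. World frame = base frame: x ahead of the robot, y to its left, z up, the work surface at z = 0. Lengths are in mm, angles in rad, forces in N, time in s.
With the tool pointing down it reaches from about 425 to 875 mm from the base axis. Payload 4.7 kg.
Tool frame: the origin (TCP) lies midway between the tips of the shut fingers; the grasp point (between the pads) lies r.grasp_offset behind it (r.grasp_offset is the distance from the TCP to the grasp point, in mm); z points along the fingers, y is the direction in which the jaws open and shut (so a half turn about z gives the same grasp; the last joint's range is limited). The gripper opens to 87 mm and grips with 3 to 60 N. Pads are 19 mm wide; open, the fingers measure 117 mm over their backs; the gripper's body (75 mm by 190 mm) begins 51 mm behind the grasp point.
Start: joints at [-1.311, 0.321, -0.07, 1.45, 0.023, 1.371, -0.057], TCP at [158.193, 630.477, 222.587] pointing down, gripper open.
Joint ranges: [-2.86, 2.86], [-0.3, 2.09], [-1.38, 1.24], [0.06, 2.45], [-1.56, 4.7], [0.09, 2.05], [-2.69, 2.69]. Speed limits (rad/s): [2.57, 2.57, 3.14, 3.14, 3.14, 3.14, 3.14].

### API

Orientations are given as a unit quaternion [x, y, z, w].
In Python, from station import r gives the robot as it stands.
- The arm moves only by the tool send_rows, never from a script. Its argument "increments" is a list of rows, each a list of 3 entries, a list of its own where there are three numbers: the shift along the world's x, y, z in cm, then the turn, a rotation vector about the world's x, y, z in degrees, then the opening, from -1 (shut) to 1 (fully open). A call has 1 to 8 rows; each row is the pose to reach, as a shift and turn from the pose commanded when the call began; what a row does not reach only later rows make up. A row lasts 1/12 s, in which the tool goes at most 41.7 mm and 7.16 degrees, less where a joint would pass 70% of its speed; a pose out of reach is approached as far as the arm can. A call with a gripper value outside its range is refused whole. The fingers move at their own pace and stop on an object; "newtons" is the grip in N (left out, the last holds). Time passes only in rows, so rows that repeat a pose let the fingers close. It gives the time, the measured TCP pose, the force and the opening at its end, in the units of the state.
- r.sense(): the state, without advancing time (a new reading comes with each control period).
- r.capture(name): name is "side" or "top" or "wrist"; returns a dict with "frame" (480x640x3 uint8, red, green, blue), "K" (3x3 intrinsics, pixels), "R" (3x3) and "t" (3): a world point X has camera coordinates R X + t. Camera axes: x right, y down, z forward; pixel columns grow to the right and rows downward; lengths in mm; the calibration is good to about 2 mm. A picture is of the moment at which its call begins. There is no depth.
- r.close_job(): hands the job in, once; it reports no verdict.
Trained networks look in the newest picture that a camera, given by its name, has taken for a name from the list of things; names that differ only in an ending like _2 or _b are one class to them, and where a whole thing is asked for, a point or a joint stands for the part that bears it (a point fixed in the world has none). Each returns a list of dicts, best first, with "p" (0 to 1); they miss things now and then, are a little off and sometimes report something else, mostly with a low value. They report only what shows in the picture. A call takes as long as a camera call.
- r.regions_of(camera, thing): "pixels" (480x640 bool, what is visible of it) and "extent" ([left, top, right, bottom] in pixels, round what is visible of it).
The state is a dict: "clock": time; "joint_positions": joint angles; "joint_velocities": joint speeds; "joint_efforts": joint torques, N m; "position": TCP position; "tcp_rot": TCP orientation; "contact_force": force on the tool from outside, world axes, zero at the start; "wrist_torque": the same for the moment, N m; "finger_gap": finger opening in mm.
Only numpy, scipy, OpenCV 4.12 (cv2) and the standard library are available. Lean on these libraries where they do the work, as an engineer would, in place of code of your own. Each camera call takes 0.05 s, during which the arm holds its last target.

### The job

Packing is over, so the loose tools must be locked away: open the blue case, lay the markers and the box cutter that are lying about in its wide right-hand compartment and the probe thermometer in its own narrow left-hand compartment, then shut the lid. Swing both hasps over their turnbuttons and turn each turnbutton crosswise so that it holds its hasp; leave the stamp, ink pad and jar where they are. Not every tool is out each time.

Things in the scene. Friction and masses are not known exactly. Their poses are not given: they have to be found in the camera images.
- case: Blue steel tool case, 200 mm deep (x) by 270 mm wide (y), fixed on the table. Origin: centre of its underside; x points to the hinge side (away from the robot), y left, z up. Walls 5 mm thick, rim 60 mm high, inside x from -0.095 to 0.095. Two steel brackets 44 mm wide stick out 46 mm in front of it at y = +0.085 and -0.085, tops at z = 0.068.
- left_compartment (a point): Middle of the floor (5 mm above the table) of the narrow left compartment with white liner, 190 mm deep (x) and 90 mm wide (case y from 0.040 to 0.130); the divider to the right compartment is 5 mm thick, its top 42 mm above the table.
- right_compartment (a point): Middle of the floor (5 mm above the table) of the wide right compartment with grey liner, 190 mm deep (x) and 165 mm wide (case y from -0.130 to 0.035).
- case_lid (a joint): Angle of the lid about its hinge along y at case x = 0.100, z = 0.064: 0 shut (lid top at 68 mm), grows as the lid rises, at most 1.75. A stiff hinge: it stays at any angle and needs 1 to 5 N at the handle; near upright it leaves the whole inside free.
- lid_handle (a point): Middle of the black bow handle's grip near the lid's front edge: a round bar 10 mm thick, 72 mm long, parallel to the hinge, 33 mm free under it; 172 mm from the hinge along the lid and 42 mm above the hinge line, so at case x = -0.072, z = 0.106 with the lid shut. The bar may turn between the fingers. The lid's edge lies 30 mm beyond the bar; with the lid open the bar is on its far side.
- hasp_left (a joint): Angle of the left hasp against the lid: 0 lies folded back on the lid, 1.57 stands up from it, 3.14 lies forward over the bracket with the turnbutton through its slot. Light friction holds it at any angle.
- hasp_right (a joint): As hasp_left, for the right hasp.
- hasp_left_tip (a point): Free end of the left hasp: middle of its rolled edge, a bar 9 mm thick and 34 mm long parallel to the lid's edge; pinch it by its ends. The hasp is a strap 34 mm wide, 3.5 mm thick, with a slot 14 mm wide along it, hinged on the lid's front edge; this point swings at 47.5 mm radius about the hinge line, at case x = -0.096, z = 0.073 with the lid shut. The hasp stands at case y = +0.085.
- hasp_right_tip (a point): Free end of the right hasp: middle of its rolled edge, a bar 9 mm thick and 34 mm long parallel to the lid's edge; pinch it by its ends. The hasp is a strap 34 mm wide, 3.5 mm thick, with a slot 14 mm wide along it, hinged on the lid's front edge; this point swings at 47.5 mm radius about the hinge line, at case x = -0.096, z = 0.073 with the lid shut. The hasp stands at case y = -0.085.
- turnbutton_left (a joint): Angle of the left turnbutton, counter-clockwise from above: 0 wing in line with the slot (free, points front to back), 1.57 crosswise over the strap (locked), stops at both. Only with the wing in line (below about 0.25) does the hasp pass over it. Slight friction, stays where left.
- turnbutton_right (a joint): As turnbutton_left, for the right one.
- button_left_wing (a point): Centre of the brass wing of the left turnbutton on its bracket, at case (-0.121, +0.085, 0.0845). The wing is a plate 24 mm long (its x), 8 mm thick (its y), 15 mm high (z 77 to 92 mm over the table), turning about the vertical; pinch it across the 8 mm from above. With the hasp down the strap lies just under the wing (strap top 75 mm, rolled edge top 77.5 mm over the table).
- button_right_wing (a point): Centre of the brass wing of the right turnbutton on its bracket, at case (-0.121, -0.085, 0.0845). The wing is a plate 24 mm long (its x), 8 mm thick (its y), 15 mm high (z 77 to 92 mm over the table), turning about the vertical; pinch it across the 8 mm from above. With the hasp down the strap lies just under the wing (strap top 75 mm, rolled edge top 77.5 mm over the table).
- black_marker_mid (a point): Centre (7 mm up) of the black-capped felt marker, 131 mm long (its y axis), 14 mm wide and high, lying flat; pinch across the barrel. Goes in the wide compartment.
- red_marker_mid (a point): Centre (7 mm up) of the red-capped felt marker, same size and axes. Goes in the wide compartment.
- cutter_mid (a point): Centre (7 mm up) of the yellow snap-blade cutter, 158 mm long (its y axis, blade end +y), 20 mm wide, body 14 mm high (with thumb slide 18 mm); pinch across the middle. Goes in the wide compartment.
- thermometer_mid (a point): Middle of the length (8 mm up) of the white probe thermometer, 161 mm long along its x axis: its housing, 30 mm wide and 16 mm high, reaches from x = -80 to -28 mm, the thin probe (4 mm) from there to x = +80 mm. Pinch the housing's sides at x = -50 mm. Goes in the narrow compartment.
- date_stamp: Date stamp with red knob handle, 34x32x87 mm, standing; leave it.
- ink_pad: Dark blue ink pad, 62x92x14 mm; leave it.
- red_cap_jar: White jar with a red cap, 72 mm across, 121 mm high, standing; leave it.

How it is judged:
By the outcome, as a careful person would: the job done as asked, in the order asked, and still so for the second after the job is handed in, with the robot touching nothing.
Of marker_0, marker_1, box_cutter, probe_thermometer only 2 to 4 are there at a start; the rules pass over those that are not, and their reading is None.
At some moment in a run one of marker_0, marker_1, box_cutter, probe_thermometer may be knocked a few centimetres aside while the robot is not near it.
Once in a run the grip may slacken for a moment while it holds something.
It also fails if it takes over 210 s, if anything falls off the work surface, if the arm or the gripper's body presses on something with over 40 N, if the wrist force passes 120 N, or if a joint passes its speed limit or range.

## Working session

There is one attempt and no reset: what is moved stays moved. The work goes in short steps, Python scripts to look and compute and a tool call to move; the robot and the scene stay as the last step left them, time stands still between calls to the robot, and variables do not carry over. Pictures are saved under pics/ and viewed, and the job is handed in when it is done.

Besides the shell and the picture viewer there is one more tool, called after ">>>" by a JSON object that holds its "fn" and its "kwargs". send_rows: Moves the arm, as the interface text tells. Its arguments: {"type":"object","properties":{"increments":{"type":"array","items":{"type":"array"}},"newtons":{"type":"number"}},"required":["increments"]}

```bash
ls; mkdir -p pics
python3 - <<'E'
from station import r
import cv2
print(r.sense()); print(r.grasp_offset)
for n in ["side","top","wrist"]:
    c=r.capture(n); cv2.imwrite(f"pics/a_{n}.png",c["frame"][:,:,::-1]); print(n,c["K"].tolist(),c["R"].tolist(),c["t"].tolist())
E
```

```text
pics
{'clock': 0.0, 'joint_positions': array([-1.31089808,  0.32183474, -0.07006386,  1.45166486,  0.02258316,
        1.37077507, -0.05689832]), 'joint_velocities': array([-0.00032433,  0.00111105, -0.00057775, -0.00077085, -0.00061952,
        0.00122696, -0.00055743]), 'joint_efforts': array([ 3.17886761e-04, -4.91275370e+01, -4.03599562e-01, -3.12531137e+01,
       -6.39740028e-02,  4.36791277e-02,  1.74904685e-04]), 'position': array([158.0877738 , 629.92337568, 221.45879638]), 'tcp_rot': array([ 1.22585524e-01,  9.92457501e-01, -9.44953459e-04, -7.30435193e-05]), 'contact_force': array([ 0.50664613, -0.26121692,  0.17109905]), 'wrist_torque': array([ 0.06544703,  0.0115202 , -0.04308025]), 'finger_gap': 87.07772637935958}
18.700000000000003
side [[561.3973987723307, 0.0, 315.5380768838231], [0.0, 561.3973987723307, 235.40179077155116], [0.0, 0.0, 1.0]] [[0.9888487281919834, -0.14707562082925943, 0.023387058617639473], [-0.04364707493719704, -0.4363643425511957, -0.8987107951945885], [0.14238372660709406, 0.8876682501405302, -0.4379177458038505]] [-544.1267662477449, 86.38291330681142, 1558.9929432746337]
top [[450.16263960342684, 0.0, 323.2738338544822], [0.0, 450.16263960342684, 243.81055419292497], [0.0, 0.0, 1.0]] [[-0.00046877263554372453, -0.9999998343583908, -0.00033396917170167646], [-0.9966692925163285, 0.0004944458921090292, -0.08154800352100411], [0.08154815514294661, 0.00029462934554830576, -0.9966693592091264]] [-68.83947807385621, 541.4512164851677, 1305.0443580952408]
wrist [[390.1648068690048, 0.0, 316.9934577080633], [0.0, 390.1648068690048, 241.11695578420367], [0.0, 0.0, 1.0]] [[0.24288951717556223, 0.9700483727287376, -0.003291961809155323], [0.9326367997367515, -0.23258594695978185, 0.27584846755712594], [0.2668206930187679, -0.07007090582511517, -0.9611954982904545]] [-648.3488276503772, -32.43368737397881, 391.35332648432853]
```

View pics/a_side.png

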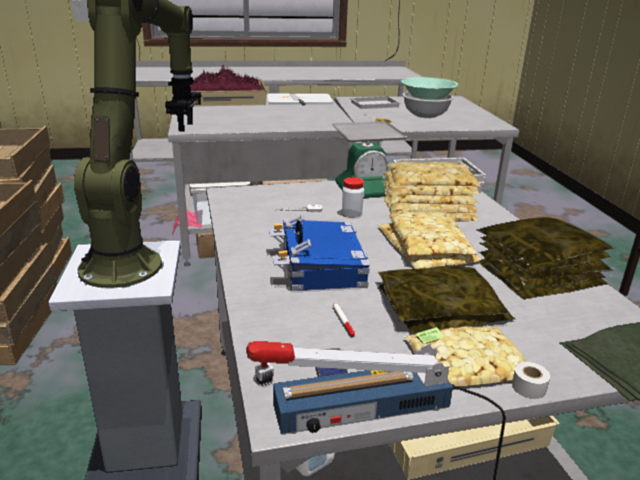

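View pics/a_top.png

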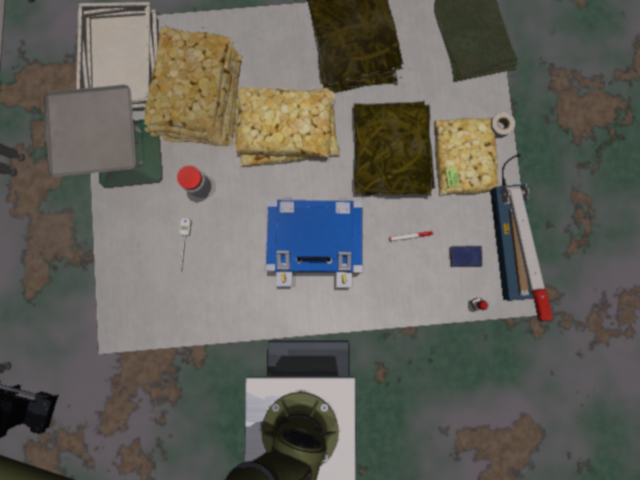

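View pics/a_wrist.png

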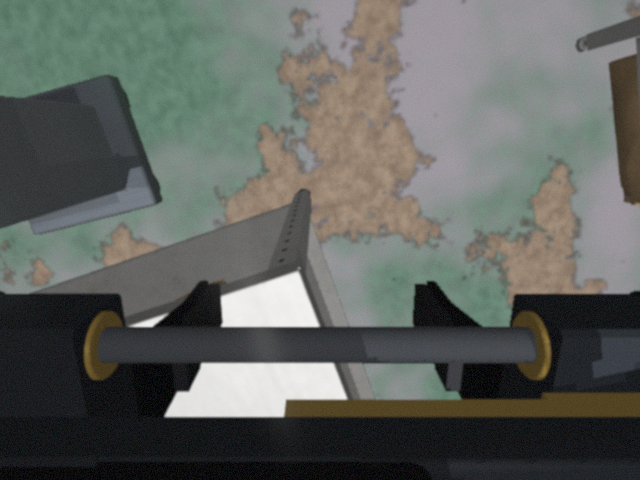

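```bash
cat > h.py <<'E'
from station import r
import numpy as np, cv2
from scipy.spatial.transform import Rotation as Rot
def cap(n,save=None,crop=None,s=1):
    c=r.capture(n)
    if save:
        f=c["frame"][:,:,::-1]
        if crop: f=f[crop[1]:crop[3],crop[0]:crop[2]]
        if s!=1: f=cv2.resize(f,None,fx=s,fy=s,interpolation=cv2.INTER_CUBIC)
        cv2.imwrite(f"pics/{save}.png",f)
    return c
def proj(c,X):
    X=np.atleast_2d(X); p=X@np.array(c["R"]).T+np.array(c["t"]); p=p@np.array(c["K"]).T
    return p[:,:2]/p[:,2:]
def ray(c,uv):
    R=np.array(c["R"]);o=-R.T@np.array(c["t"]); d=R.T@np.linalg.inv(c["K"])@np.array([uv[0],uv[1],1.]); return o,d/np.linalg.norm(d)
def onz(c,uv,z):
    o,d=ray(c,uv); return o+d*(z-o[2])/d[2]
def tri(obs):
    A=np.zeros((3,3));b=np.zeros(3)
    for c,uv in obs:
        o,d=ray(c,uv);P=np.eye(3)-np.outer(d,d);A+=P;b+=P@o
    X=np.linalg.solve(A,b); return X,[np.round(proj(c,X)[0]-uv,1) for c,uv in obs]
def reg(n,t,k=3):
    out=[]
    for d in r.regions_of(n,t)[:k]:
        m=np.array(d["pixels"]); 
        if m.sum()<3: continue
        ys,xs=np.nonzero(m); pts=np.stack([xs,ys],1).astype(float); ctr=pts.mean(0)
        w,v=np.linalg.eigh(np.cov((pts-ctr).T)); ax=v[:,1]; q=(pts-ctr)@ax
        out.append(dict(p=round(float(d["p"]),2),ctr=ctr,n=len(xs),ext=d["extent"],e1=ctr+ax*q.min(),e2=ctr+ax*q.max(),m=m))
    return out
def st():
    s=r.sense(); 
    print("t",round(s["clock"],2),"pos",np.round(s["position"],1),"R",np.round(Rot.from_quat(s["tcp_rot"]).as_matrix(),3).tolist(),"F",np.round(s["contact_force"],1),"gap",round(s["finger_gap"],1),"q",np.round(s["joint_positions"],2)); return s
E
python3 - <<'E'
from h import *
cs={}
for n,cr in [("side",(220,160,420,400)),("top",(160,180,540,320))]:
    cs[n]=cap(n,"b_"+n,cr,2.1 if n=="top" else 2.5)
    for t in ["case","black_marker_mid","red_marker_mid","cutter_mid","thermometer_mid","date_stamp","ink_pad","red_cap_jar","lid_handle","hasp_left_tip","hasp_right_tip","button_left_wing","button_right_wing"]:
        for d in reg(n,t,3): print(n,t,d["p"],d["n"],np.round(d["ctr"],1),np.round(d["ext"]), np.round(d["e1"],1),np.round(d["e2"],1))
E
```

```text
side case 0.92 5688 [320.5 254.3] [269. 216. 370. 289.] [371.3 273.6] [267.1 234.1]
side case 0.34 189 [343.1 319.1] [332. 303. 355. 335.] [333.6 303.2] [352.7 335.2]
side black_marker_mid 0.62 3299 [322.9 243.4] [279. 217. 372. 268.] [370.7 255. ] [280.3 233. ]
side black_marker_mid 0.6 89 [312.8 208.1] [303. 207. 324. 215.] [320.  208.4] [306.  207.9]
side red_marker_mid 0.69 203 [342.8 318.3] [332. 303. 353. 335.] [333.9 303.1] [352.7 335.2]
side cutter_mid 0.57 3371 [322.8 243.3] [281. 212. 371. 270.] [370.5 254.4] [279.9 233.3]
side date_stamp 0.76 313 [264.2 372.8] [256. 363. 272. 386.] [267.7 362.9] [260.3 383.8]
side ink_pad 0.61 226 [329.8 369.6] [317. 348. 347. 377.] [345.6 365.1] [316.8 373.4]
side red_cap_jar 0.84 789 [352.6 196.7] [342. 176. 364. 217.] [354.1 176.9] [351. 217.]
side lid_handle 0.72 3367 [323.3 243.2] [284. 214. 370. 270.] [370.7 254.8] [280.4 232.7]
side hasp_left_tip 0.52 58 [295.1 220.1] [286. 216. 302. 229.] [302.2 216.4] [287.5 224. ]
side hasp_right_tip 0.45 75 [299.1 247.9] [295. 240. 312. 256.] [309.  242.1] [292. 252.]
side hasp_right_tip 0.42 17
[... 916 characters left out ...]
 256. ] [447. 247. 484. 265.] [482.  256.1] [451.  255.9]
top red_cap_jar 0.8 778 [194.1 180.8] [177. 163. 209. 198.] [209.  192.8] [179.7 169.2]
top lid_handle 0.68 6746 [314.  235.4] [264. 198. 361. 271.] [362.1 235.3] [265.9 235.5]
top hasp_left_tip 0.62 129 [282.3 259.3] [276. 253. 288. 271.] [282.4 250.9] [282.2 268. ]
top hasp_right_tip 0.55 7467 [314.  238.4] [265. 198. 363. 291.] [364.3 234.9] [263.3 241.9]
top hasp_right_tip 0.54 182 [344.  259.3] [337. 251. 350. 271.] [343.2 249.7] [344.9 269.1]
top button_left_wing 0.48 7240 [314.2 238.1] [266. 195. 364. 288.] [362.7 237.2] [265.5 239. ]
top button_right_wing 0.63 147 [344.3 259.9] [341. 252. 350. 270.] [343.5 250.7] [345.2 269.1]
```

View pics/b_side.png

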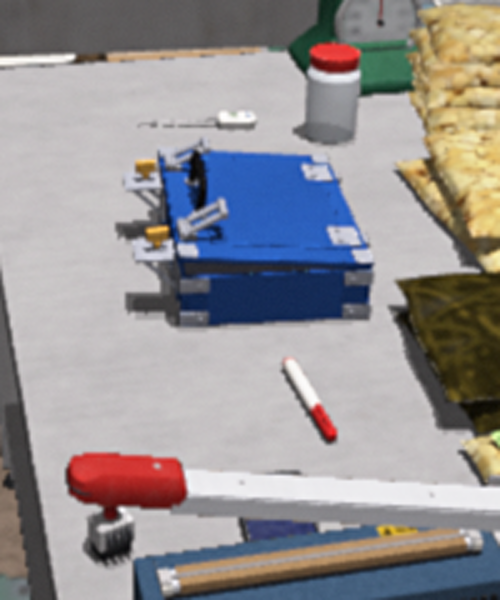

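View pics/b_top.png

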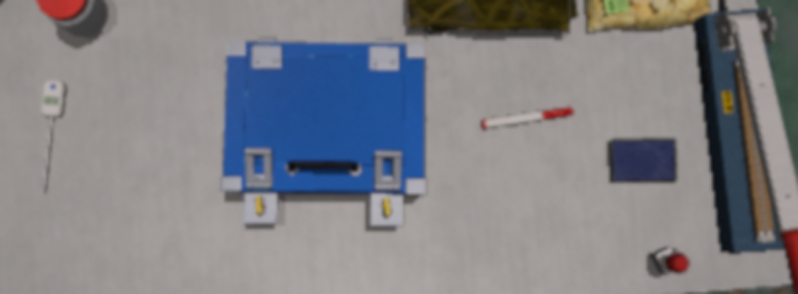

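Run:
```python
from h import *
cs={n:cap(n) for n in ["top","side"]}
for n in cs: print(n,"cam",np.round(-np.array(cs[n]["R"]).T@np.array(cs[n]["t"])))
w=cap("wrist"); s=r.sense(); T=Rot.from_quat(s["tcp_rot"]).as_matrix()
o=-np.array(w["R"]).T@np.array(w["t"]); print("wrist in tool",T.T@(o-s["position"]), "axes",np.round(T.T@np.array(w["R"]).T,3).tolist())
t=cs["top"]
# case orientation: lid corners approx in top: crop coords /2.1+ (160,180)
f=lambda u,v:np.array([160+u/2.1,180+v/2.1])
for nm,uv,z in [("farL",(229,55),60),("farR",(424,47),60),("nearL",(223,190),60),("nearR",(425,192),60),("btnL",(260,206),84),("btnR",(387,207),84),("handleL",(291,167),106),("handleR",(356,167),106)]:
    print(nm,np.round(onz(t,f(*uv),z),1))
m=reg("top","red_marker_mid")[0]; print("mark",onz(t,m["e1"],7),onz(t,m["e2"],7),onz(t,m["ctr"],7))
m=reg("top","thermometer_mid")[0]; print("th",onz(t,m["e1"],8),onz(t,m["e2"],8)); print([onz(t,f(*u),8) for u in [(46,192),(55,81)]])
for nm in ["red_cap_jar","date_stamp","ink_pad"]:
    m=reg("top",nm)[0]; print(nm,onz(t,m["ctr"],60))
```

```text
top cam [ 433.  -69. 1345.]
side cam [  320. -1426.   773.]
wrist in tool [  77.12195549   -0.2053096  -161.42094982] axes [[0.0, -0.961, -0.276], [1.0, 0.001, -0.001], [0.002, -0.276, 0.961]]
farL [647.2  87.2  60. ]
farR [ 658.2 -180.6   60. ]
nearL [462.1  93.6  60. ]
nearR [ 459.3 -180.5   60. ]
btnL [440.3  41.1  84. ]
btnR [ 438.9 -127.7   84. ]
handleL [491.2  -1.1 106. ]
handleR [491.1 -86.3 106. ]
mark [ 577.49029261 -391.0514934     7.        ] [ 558.25151308 -265.52434414    7.        ] [ 567.74837121 -327.48843733    7.        ]
th [617.50868326 344.20936204   8.        ] [572.17609709 344.24310367   8.        ]
[array([460.61842673, 350.10269758,   8.        ]), array([618.58423694, 341.24343251,   8.        ])]
red_cap_jar [722.35067032 305.94711842  60.        ]
date_stamp [ 368.02422918 -510.86976226   60.        ]
ink_pad [ 502.9816201  -478.76021555   60.        ]
```

>>> {"fn": "send_rows", "kwargs": {"increments": [[[2.5,-2.8,0.3],[0,0,-5],1],[[5,-5.6,0.6],[0,0,-10],1],[[7.5,-8.4,0.9],[0,0,-15],1],[[10,-11.2,1.2],[0,0,-20],1],[[12.5,-14,1.5],[0,0,-25],1],[[15,-17,1.8],[0,0,-30],1],[[17.5,-20,2],[0,0,-35],1],[[20,-23,2.4],[0,0,-40],1]]}}

```text
clock: 2.62
position: [359.0, 398.8, 246.7]
tcp_rot: [0.456, 0.89, 0.0, -0.0]
contact_force: [0.3, 0.5, 0.2]
finger_gap: 87.3
```

>>> {"fn": "send_rows", "kwargs": {"increments": [[[2,-4,0],[0,0,-5],1],[[4,-8,0],[0,0,-10],1],[[6,-12,0],[0,0,-15],1],[[8,-15.8,0],[0,0,-20],1],[[9.5,-19.5,0],[0,0,-25],1],[[11,-23.4,0],[0,0,-30],1],[[12,-27.4,0],[0,0,-33],1],[[13,-31.4,0],[0,0,-35.8],1]]}}

```text
clock: 3.28
position: [486.7, 92.1, 246.9]
tcp_rot: [0.707, 0.707, 0.0, 0.0]
contact_force: [1.7, 0.3, 0.0]
finger_gap: 87.1
```

>>> {"fn": "send_rows", "kwargs": {"increments": [[[0,-4,0],[0,0,0],1],[[0,-8,0],[0,0,0],1],[[0,-12,0],[0,0,0],1],[[0,-16,0],[0,0,0],1],[[0,-20,0],[0,0,0],1],[[0,-22,0],[0,0,0],1],[[0,-22,0],[0,0,0],1]]}}

```text
clock: 3.87
position: [485.4, -132.4, 247.2]
tcp_rot: [0.71, 0.704, -0.0, 0.001]
contact_force: [-0.0, -0.7, 1.0]
finger_gap: 86.9
```

Run:
```python
from h import *
s=st(); c=cap("wrist","c_wrist")
```

```text
t 3.87 pos [ 485.4 -132.4  247.2] R [[0.007, 1.0, 0.001], [1.0, -0.007, -0.002], [-0.002, 0.001, -1.0]] F [-0.  -0.7  1. ] gap 86.9 q [-0.53 -0.03  0.73  1.79  0.03  1.37  0.19]
```

View pics/c_wrist.png

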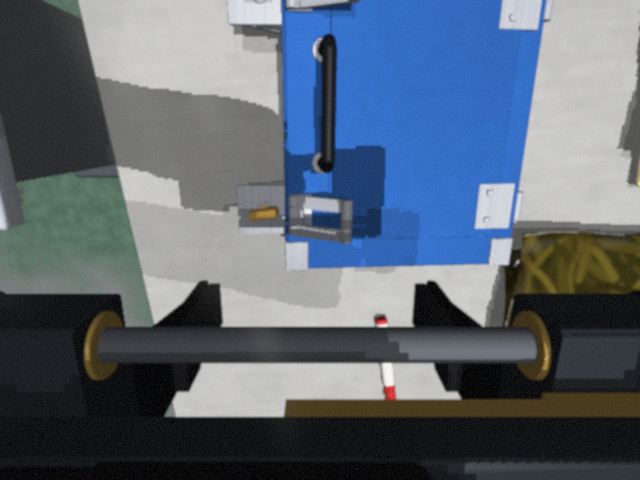

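>>> {"fn": "send_rows", "kwargs": {"increments": [[[0.5,4,0],[0,0,0],1],[[0.5,7,0],[0,0,0],1],[[0.5,7,0],[0,0,0],1]]}}

```text
clock: 4.17
position: [491.5, -46.6, 246.2]
tcp_rot: [0.702, 0.712, 0.001, -0.002]
contact_force: [-0.5, 0.4, 0.2]
finger_gap: 87.4
```

Run:
```python
from h import *
import pickle
s=st(); c=cap("wrist","d_wrist"); pickle.dump(c,open("d.pkl","wb"))
```

```text
t 4.17 pos [491.5 -46.6 246.2] R [[-0.014, 1.0, -0.001], [1.0, 0.014, 0.004], [0.004, -0.001, -1.0]] F [-0.5  0.4  0.2] gap 87.4 q [-0.6  -0.05  0.63  1.81  0.03  1.37  0.04]
```

View pics/d_wrist.png

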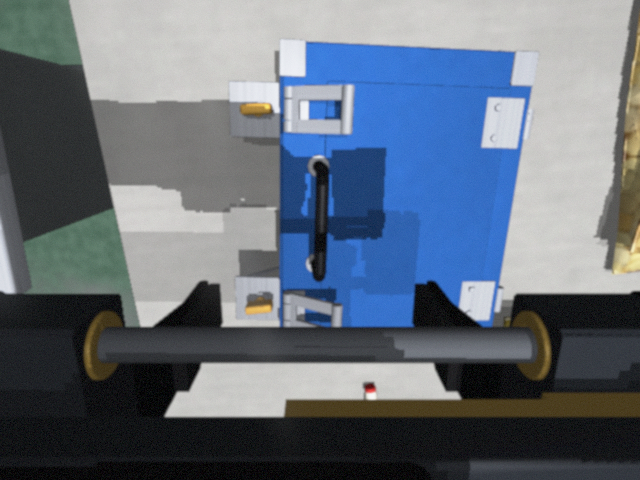

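Run:
```python
from h import *
import pickle
d=pickle.load(open("d.pkl","rb"))
# wrist extrinsic
w=cap("wrist"); s=r.sense(); T=Rot.from_quat(s["tcp_rot"]).as_matrix(); Rc=np.array(w["R"]);o=-Rc.T@np.array(w["t"])
print(np.round(T.T@(o-s["position"]),1), np.round(T.T@Rc.T,3).tolist())
Tc=np.array([[0.007,1,.001],[1,-.007,-.002],[-.002,.001,-1]]); pc=np.array([485.4,-132.4,247.2])
A=T.T@Rc.T; b=T.T@(o-s["position"])
R2=(Tc@A).T; c=dict(K=d["K"],R=R2,t=-R2@(pc+Tc@b))
print("handle", [ (np.round(x,1),y) for x,y in [tri([(c,(328,42)),(d,(319,166))]),tri([(c,(327,165)),(d,(318,276))])]])
for nm,a,e in [("wingR",(264,213),(259,303)),("haspRcorner near",(291,196),None)]:
    if e: print(nm,tri([(c,a),(d,e)]))
print("wingL top z92", onz(d,(257,107),92),"wingR",onz(d,(258,302),92))
print("wingL ends",onz(d,(243,105),92),onz(d,(271,109),92),"R",onz(c,(251,214),92),onz(c,(277,211),92))
print("lid corners z68",onz(d,(281,42),64),onz(d,(537,53),64))
t=cap("top")
print(onz(t,(160+291/2.1,180+167/2.1),106))
print("haspL tip pts",onz(d,(350,85),90),onz(d,(350,133),90))
```

```text
[  78.6   -1.3 -161.4] [[0.004, -0.961, -0.277], [1.0, 0.004, -0.001], [0.002, -0.277, 0.961]]
handle [(array([491.2,   2.9, 114.4]), [array([-1. , -0.1]), array([1. , 0.1])]), (array([491.1, -78.8, 128.4]), [array([-0.1, -0. ]), array([0.2, 0. ])])]
wingR (array([ 438.65000579, -122.73386532,   83.91997606]), [array([-0.4, -0. ]), array([0.4, 0. ])])
wingL top z92 [442.36430894  44.86711669  92.        ] wingR [ 438.68051437 -118.00351257   92.        ]
wingL ends [431.67776509  46.16790726  92.        ] [453.07762485  43.56306737  92.        ] R [ 429.37104672 -121.83877667   92.        ] [ 450.97862187 -119.37119846   92.        ]
lid corners z68 [458.78795947  95.84346641  64.        ] [664.72074978  90.63205462  64.        ]
[491.1785919   -1.09095516 106.        ]
haspL tip pts [513.23524278  61.8110504   90.        ] [514.55082418  26.65685862  90.        ]
```

>>> {"fn": "send_rows", "kwargs": {"increments": [[[-0.1,0.5,-4],[0,0,0],1],[[-0.1,0.5,-8],[0,0,0],1],[[-0.1,0.5,-12],[0,0,0],1],[[-0.1,0.5,-14.5],[0,0,0],1],[[-0.1,0.5,-15.8],[0,0,0],1],[[-0.1,0.5,-15.8],[0,0,0],0],[[-0.1,0.5,-15.8],[0,0,0],-0.9],[[-0.1,0.5,-15.8],[0,0,0],-0.9]], "newtons": 20}}

```text
clock: 4.98
position: [491.3, -51.4, 89.9]
tcp_rot: [0.707, 0.708, 0.001, 0.001]
contact_force: [0.1, 0.9, -0.9]
finger_gap: 74.0
```

>>> {"fn": "send_rows", "kwargs": {"increments": [[[0,0,0],[0,0,0],-0.9],[[0,0,0],[0,0,0],-0.9],[[0,0,0],[0,0,0],-0.9]]}}

```text
clock: 5.23
position: [491.0, -50.9, 89.6]
tcp_rot: [0.706, 0.708, 0.001, 0.001]
contact_force: [0.1, -0.7, -0.5]
finger_gap: 55.3
```

Run:
```python
from h import *
s=st(); c=cap("wrist","e_wrist")
```

```text
t 5.23 pos [491.  -50.9  89.6] R [[-0.002, 1.0, 0.002], [1.0, 0.002, 0.001], [0.001, 0.002, -1.0]] F [ 0.1 -0.7 -0.5] gap 55.3 q [-0.58  0.11  0.66  2.01 -0.08  1.04  0.13]
```

View pics/e_wrist.png

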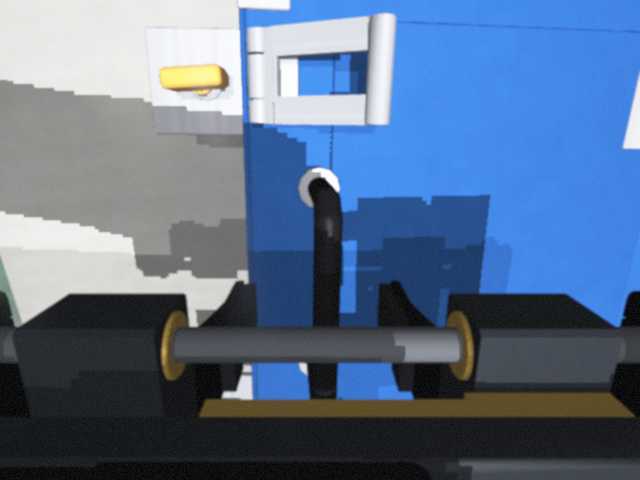

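>>> {"fn": "send_rows", "kwargs": {"increments": [[[0,0.9,-0.1],[0,0,0],-0.9],[[0,0.9,-0.1],[0,0,0],-0.9],[[0,0.9,-0.1],[0,0,0],-0.9],[[0,0.9,-0.1],[0,0,0],-0.9],[[0,0.9,-0.1],[0,0,0],-0.9],[[0,0.9,-0.1],[0,0,0],-0.9],[[0,0.9,-0.1],[0,0,0],-0.9],[[0,0.9,-0.1],[0,0,0],-0.9]]}}

```text
clock: 5.95
position: [494.4, -42.1, 88.5]
tcp_rot: [0.706, 0.708, 0.003, 0.004]
contact_force: [11.1, 0.7, -6.3]
finger_gap: 8.1
```

>>> {"fn": "send_rows", "kwargs": {"increments": [[[0.8,0,1.7],[0,0,0],-0.9],[[1.5,0,3.3],[0,0,0],-0.9],[[2.3,0,4.9],[0,0,0],-0.9],[[3.3,-0.1,6.4],[0,0,0],-0.9],[[4.4,-0.1,7.7],[0,0,0],-0.9],[[5.7,-0.1,9.0],[0,0,0],-0.9],[[7.0,-0.1,10.1],[0,0,0],-0.9],[[8.5,-0.2,11.1],[0,0,0],-0.9]]}}

```text
clock: 6.62
position: [576.0, -43.4, 193.0]
tcp_rot: [0.706, 0.708, -0.001, 0.001]
contact_force: [13.4, -0.6, -36.6]
finger_gap: 8.3
```

Run:
```python
from h import *
s=st(); c=cap("side","f_side",(220,100,420,300),3)
```

```text
t 6.62 pos [576.  -43.4 193. ] R [[-0.002, 1.0, -0.001], [1.0, 0.002, -0.002], [-0.002, -0.001, -1.0]] F [ 13.4  -0.6 -36.6] gap 8.3 q [-0.55  0.21  0.67  1.7  -0.13  1.28  0.14]
```

View pics/f_side.png

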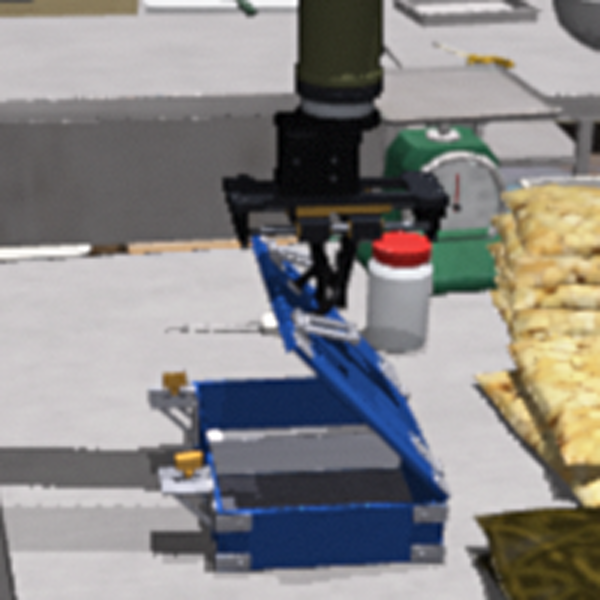

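>>> {"fn": "send_rows", "kwargs": {"increments": [[[1.5,0,0.3],[0,0,0],-0.9],[[3.1,0,0.9],[0,0,0],-0.9],[[4.8,-0.1,1.4],[0,0,0],-0.9],[[6.5,-0.1,1.7],[0,0,0],-0.9],[[8.3,-0.2,1.9],[0,0,0],-0.9],[[10.1,-0.2,1.8],[0,0,0],-0.9],[[10.1,-0.2,1.8],[0,0,0],-0.9]]}}

```text
clock: 7.25
position: [677.6, -45.1, 214.2]
tcp_rot: [0.706, 0.708, -0.001, -0.0]
contact_force: [2.4, 1.3, -6.6]
finger_gap: 8.3
```

Run:
```python
from h import *
s=st(); c=cap("side","g_side",(220,100,420,300),3)
```

```text
t 7.25 pos [677.6 -45.1 214.2] R [[-0.003, 1.0, -0.002], [1.0, 0.003, -0.001], [-0.001, -0.002, -1.0]] F [ 2.4  1.3 -6.6] gap 8.3 q [-0.44  0.44  0.65  1.4  -0.27  1.39  0.21]
```

View pics/g_side.png

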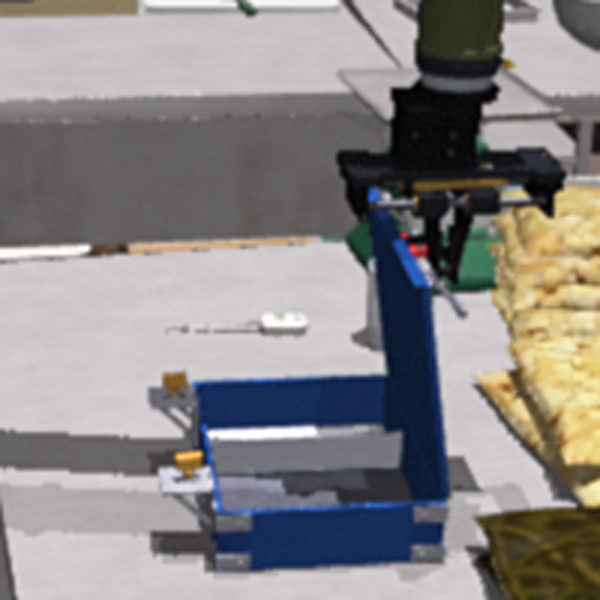

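>>> {"fn": "send_rows", "kwargs": {"increments": [[[1.7,0,-0.2],[0,0,0],-0.9],[[3.4,-0.1,-0.6],[0,0,0],-0.9],[[4.4,-0.1,-0.9],[0,0,0],-0.9],[[4.4,-0.1,-0.9],[0,0,0],-0.9]]}}

```text
clock: 7.63
position: [719.5, -45.9, 205.1]
tcp_rot: [0.706, 0.708, -0.001, -0.002]
contact_force: [0.6, 2.3, -8.9]
finger_gap: 8.4
```

Run:
```python
from h import *
s=st(); c=cap("side","g2_side",(220,100,420,300),3)
```

```text
t 7.63 pos [719.5 -45.9 205.1] R [[-0.003, 1.0, -0.004], [1.0, 0.003, 0.001], [0.001, -0.004, -1.0]] F [ 0.6  2.3 -8.9] gap 8.4 q [-0.39  0.54  0.64  1.29 -0.32  1.42  0.23]
```

View pics/g2_side.png

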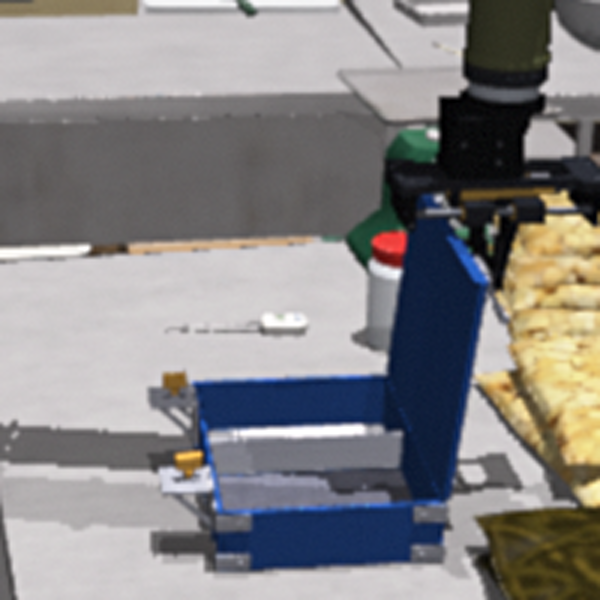

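>>> {"fn": "send_rows", "kwargs": {"increments": [[[0,0,0],[0,0,0],-0.45],[[0,0,0],[0,0,0],-0.45],[[0,0,0],[0,0,0],-0.45],[[0,0,0.5],[0,0,0],-0.45],[[0,0,3],[0,0,0],-0.45],[[0,0,7],[0,0,0],-0.45],[[0,0,11],[0,0,0],-0.45],[[0,0,13],[0,0,0],-0.45]]}}

```text
clock: 8.35
position: [721.2, -47.9, 345.2]
tcp_rot: [0.706, 0.708, 0.003, 0.004]
contact_force: [0.1, -0.5, 0.1]
finger_gap: 24.0
```

Run:
```python
from h import *
s=st(); c=cap("side","g3_side",(220,100,420,300),3); t=cap("top","g3_top",(160,120,480,320),2.3)
m=reg("top","red_marker_mid")
for k in m: print(k["p"],[np.round(onz(t,k[e],7),1) for e in ("e1","ctr","e2")])
m=reg("top","thermometer_mid")
for k in m: print(k["p"],[np.round(onz(t,k[e],7),1) for e in ("e1","ctr","e2")])
```

```text
t 8.35 pos [721.2 -47.9 345.2] R [[-0.002, 1.0, 0.009], [1.0, 0.002, -0.001], [-0.001, 0.009, -1.0]] F [ 0.1 -0.5  0.1] gap 24.0 q [-0.36  0.51  0.66  1.04 -0.31  1.67  0.21]
0.54 [array([ 577.6, -394. ,    7. ]), array([ 568.6, -333.1,    7. ]), array([ 559.1, -268.4,    7. ])]
0.81 [array([618.1, 339.4,   7. ]), array([591.9, 344. ,   7. ]), array([566. , 348.6,   7. ])]
```

View pics/g3_side.png

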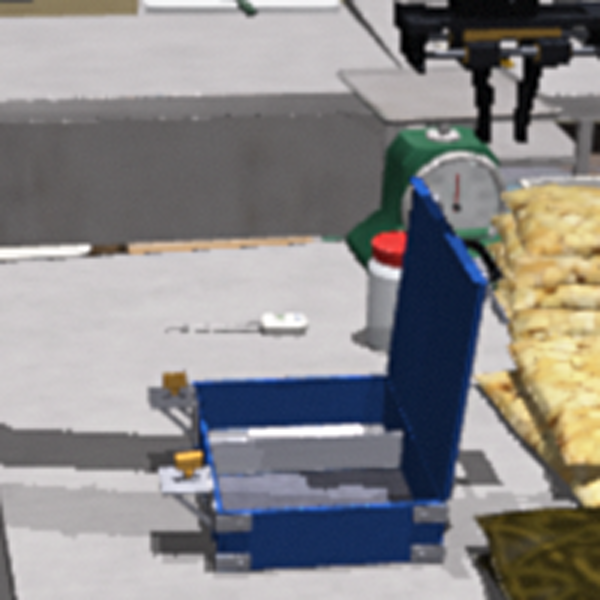

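View pics/g3_top.png

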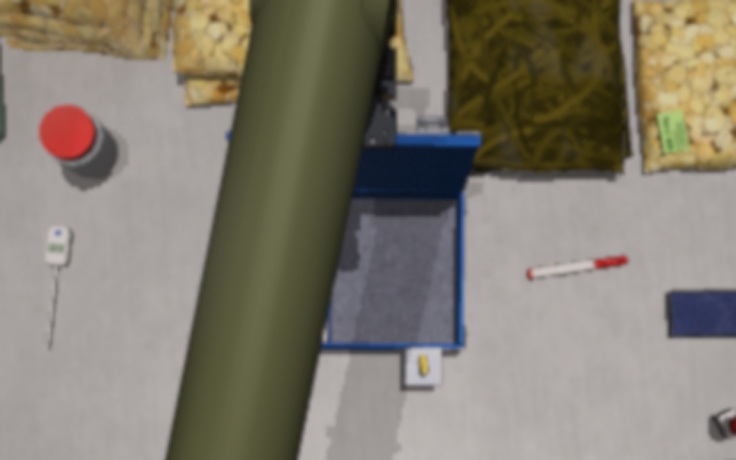

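>>> {"fn": "send_rows", "kwargs": {"increments": [[[-1.5,-3.5,0],[0,0,1],-0.4],[[-3,-7,0],[0,0,2],-0.4],[[-4.5,-10.5,0],[0,0,3],-0.4],[[-6,-14,0],[0,0,4],-0.4],[[-7.5,-17.5,0],[0,0,5],0],[[-9,-21,-1],[0,0,6],0],[[-10.5,-24.5,-3],[0,0,7],0],[[-12,-28,-5],[0,0,8],0]]}}

```text
clock: 9.22
position: [599.9, -326.3, 287.9]
tcp_rot: [0.655, 0.756, 0.0, 0.0]
contact_force: [2.2, 0.5, 0.2]
finger_gap: 40.8
```

>>> {"fn": "send_rows", "kwargs": {"increments": [[[-1.5,-3,-2.5],[0,0,0.4],0],[[-3,-6,-5],[0,0,0.4],0],[[-3.2,-8,-8],[0,0,0.4],0],[[-3.2,-8,-8.5],[0,0,0.4],0]]}}

```text
clock: 9.55
position: [562.2, -409.0, 197.1]
tcp_rot: [0.656, 0.755, -0.003, -0.004]
contact_force: [-1.3, 0.4, -1.2]
finger_gap: 43.0
```

Run:
```python
from h import *
s=st(); c=cap("wrist","h_wrist"); import pickle; pickle.dump(c,open("h1.pkl","wb"))
for k in reg("wrist","red_marker_mid"): print(k["p"],k["n"],[np.round(k[e],1) for e in ("e1","ctr","e2")],[np.round(onz(c,k[e],7),1) for e in ("e1","ctr","e2")])
```

```text
t 9.55 pos [ 562.2 -409.   197.1] R [[-0.139, 0.99, -0.01], [0.99, 0.139, 0.002], [0.003, -0.01, -1.0]] F [-1.3  0.4 -1.2] gap 43.0 q [ 0.1   0.51  0.71  1.37 -0.32  1.39  0.95]
0.88 2533 [array([337.2,  42. ]), array([336.4, 119.5]), array([335.6, 202. ])] [array([ 554.9, -264. ,    7. ]), array([ 563.5, -324. ,    7. ]), array([ 573.8, -395. ,    7. ])]
```

View pics/h_wrist.png

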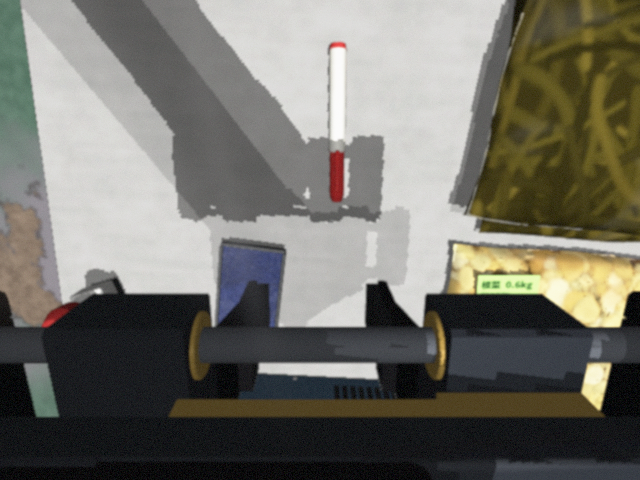

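>>> {"fn": "send_rows", "kwargs": {"increments": [[[-0.1,3.8,-3],[0,0,0],0],[[-0.1,7.6,-6],[0,0,0],0],[[-0.1,7.6,-10],[0,0,0],0],[[-0.1,7.6,-14],[0,0,0],0],[[-0.1,7.6,-17],[0,0,0],0],[[-0.1,7.6,-18],[0,0,0],0],[[-0.1,7.6,-18],[0,0,0],0]]}}

```text
clock: 10.23
position: [567.7, -325.8, 21.6]
tcp_rot: [0.652, 0.759, -0.0, -0.002]
contact_force: [-0.3, -0.2, 0.6]
finger_gap: 43.6
```

Run:
```python
from h import *
import pickle
s=st(); c=cap("wrist","i_wrist"); h1=pickle.load(open("h1.pkl","rb")); t=cap("top")
print(proj(h1,[[566,-330,7],s["position"]]), tri([(h1,(337,40)),(t,(388.9,238.6))]))
```

```text
t 10.23 pos [ 567.7 -325.8   21.6] R [[-0.151, 0.989, -0.004], [0.989, 0.151, 0.003], [0.003, -0.004, -1.0]] F [-0.3 -0.2  0.6] gap 43.6 q [-0.01  0.57  0.64  1.66 -0.38  1.05  0.9 ]
[[338.13849999 127.15771917]
 [341.63678455 122.07165378]] (array([ 555.90573076, -264.02001981,   15.79826436]), [array([ 1.8, -0.2]), array([0.1, 0.5])])
```

View pics/i_wrist.png

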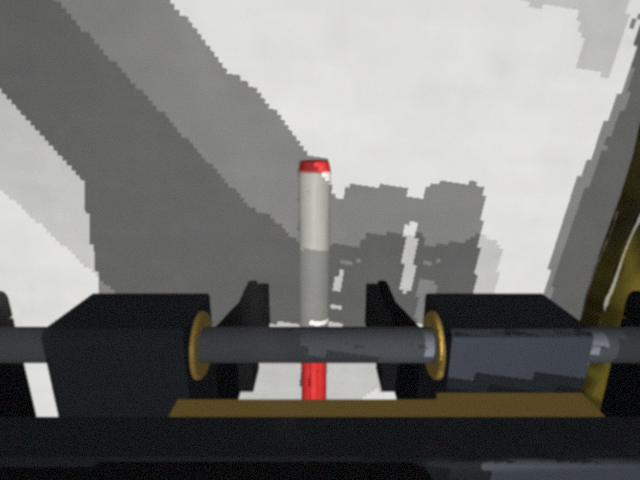

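>>> {"fn": "send_rows", "kwargs": {"increments": [[[0,0,-1],[0,0,0],0],[[0,0,-1.7],[0,0,0],0],[[0,0,-1.7],[0,0,0],-0.9],[[0,0,-1.7],[0,0,0],-0.9],[[0,0,-1.7],[0,0,0],-0.9],[[0,0,-1.7],[0,0,0],-0.9],[[0,0,-1.7],[0,0,0],-0.9],[[0,0,-1.7],[0,0,0],-0.9]], "newtons": 30}}

```text
clock: 11.0
position: [568.3, -328.9, 7.2]
tcp_rot: [0.653, 0.758, 0.0, 0.0]
contact_force: [-0.9, -0.1, 1.4]
finger_gap: 14.2
```

>>> {"fn": "send_rows", "kwargs": {"increments": [[[0,0,3],[0,0,0],-0.9],[[0,0,7],[0,0,7],-0.9],[[0,0,11],[0,0,14],-0.9],[[0,1,13],[0,0,21],-0.9],[[0,4,13],[0,0,28],-0.9],[[0,8,13],[0,0,35],-0.9],[[-0.5,12,13],[0,0,42],-0.9],[[-1,16,13],[0,0,49],-0.9]]}}

```text
clock: 11.67
position: [558.0, -167.3, 137.2]
tcp_rot: [0.277, 0.961, 0.0, 0.0]
contact_force: [0.2, 1.5, 0.0]
finger_gap: 14.1
```

>>> {"fn": "send_rows", "kwargs": {"increments": [[[-0.2,3,0],[0,0,7],-0.9],[[-0.4,5.5,0],[0,0,14],-0.9],[[-0.6,7.5,0],[0,0,21],-0.9],[[-0.7,8.1,0],[0,0,28],-0.9],[[-0.7,8.1,0],[0,0,31],-0.9],[[-0.7,8.1,0],[0,0,31],-0.9]]}}

```text
clock: 12.17
position: [551.2, -86.9, 137.0]
tcp_rot: [0.012, 1.0, 0.0, 0.0]
contact_force: [-0.5, -0.6, -0.7]
finger_gap: 13.8
```

Run:
```python
from h import *
s=st(); c=cap("wrist","j_wrist"); t=cap("side","j_side",(220,100,420,300),3)
```

```text
t 12.17 pos [551.2 -86.9 137. ] R [[-1.0, 0.023, 0.0], [0.023, 1.0, 0.0], [-0.0, 0.0, -1.0]] F [-0.5 -0.6 -0.7] gap 13.8 q [-0.24  0.19  0.39  1.81 -0.08  1.16  1.72]
```

View pics/j_wrist.png

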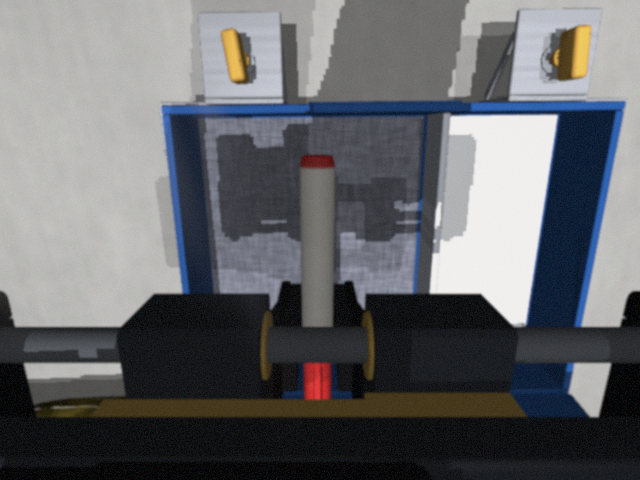

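View pics/j_side.png

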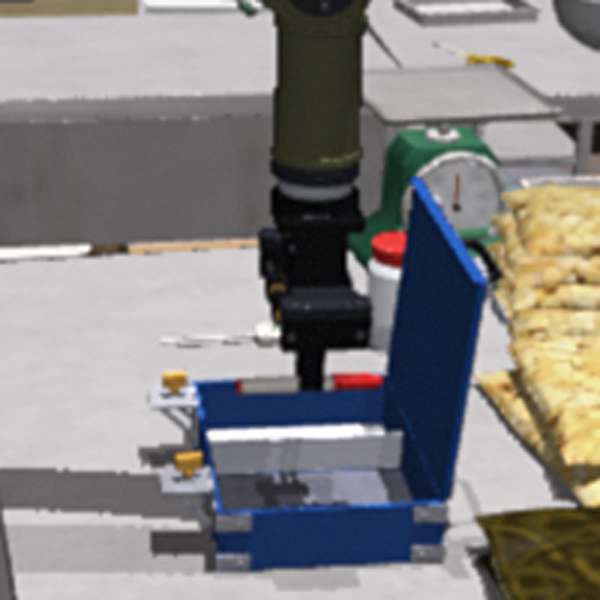

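>>> {"fn": "send_rows", "kwargs": {"increments": [[[0,0,-4],[0,0,0],-0.9],[[0,0,-8],[0,0,0],-0.9],[[0,0,-11],[0,0,0],-0.9],[[0,0,-12.2],[0,0,0],-0.9],[[0,0,-12.2],[0,0,0],-0.9],[[0,0,-12.2],[0,0,0],-0.2],[[0,0,-12.2],[0,0,0],-0.2],[[0,0,-12.2],[0,0,0],-0.2]]}}

```text
clock: 12.93
position: [552.4, -88.1, 16.3]
tcp_rot: [0.013, 1.0, -0.0, 0.001]
contact_force: [-0.8, -0.0, 0.1]
finger_gap: 26.9
```

>>> {"fn": "send_rows", "kwargs": {"increments": [[[0,0,0.2],[0,0,0],-0.2],[[0,0,4],[0,0,0],-0.2],[[0,0,8],[0,0,0],-0.2],[[0,0,12],[0,0,0],0],[[0,0,16],[0,0,0],0]]}}

```text
clock: 13.35
position: [551.0, -87.9, 177.6]
tcp_rot: [0.013, 1.0, 0.0, 0.001]
contact_force: [1.5, -0.3, 0.2]
finger_gap: 40.4
```

Run:
```python
from h import *
import pickle
s=st(); c=cap("wrist","k_wrist"); pickle.dump(c,open("k.pkl","wb")); t=cap("top","k_top",(160,120,480,320),2.3)
for k in reg("top","thermometer_mid"): print(k["p"],k["n"],[np.round(k[e],1) for e in ("e1","ctr","e2")],[np.round(onz(t,k[e],8),1) for e in ("e1","ctr","e2")])
```

```text
t 13.35 pos [551.  -87.9 177.6] R [[-1.0, 0.026, 0.001], [0.026, 1.0, 0.0], [-0.001, 0.0, -1.0]] F [ 1.5 -0.3  0.2] gap 40.4 q [-0.25  0.15  0.4   1.76 -0.06  1.24  1.71]
0.53 78 [array([287.1, 172.1]), array([280.3, 172.5]), array([274. , 172.9])] [array([759.9,  40.1,   8. ]), array([758.5,  60.6,   8. ]), array([757.3,  79.6,   8. ])]
0.51 149 [array([193.7, 221.9]), array([194.3, 230.2]), array([194.8, 238.1])] [array([608.6, 318.4,   8. ]), array([583.4, 316.3,   8. ]), array([559.7, 314.2,   8. ])]
```

View pics/k_wrist.png

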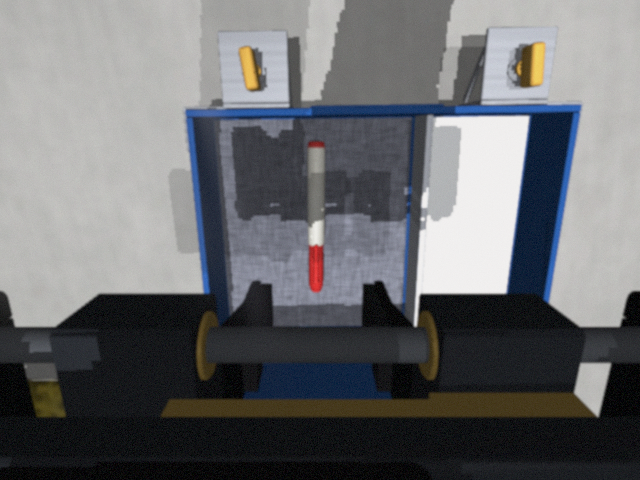

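View pics/k_top.png

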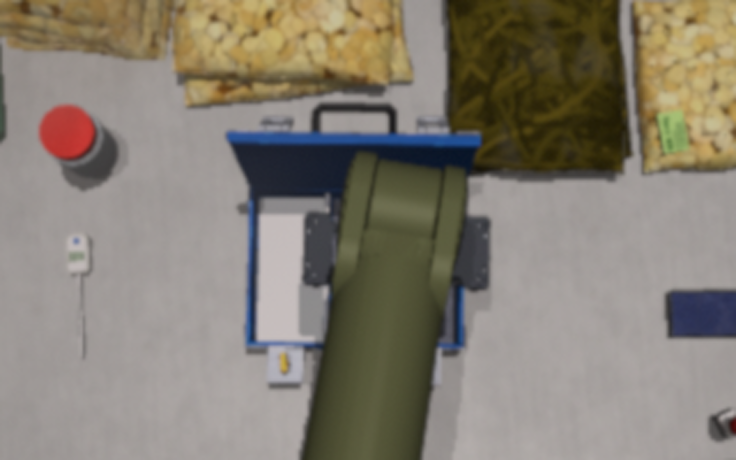

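Run:
```python
from h import *
import pickle
c=pickle.load(open("k.pkl","rb")); t=cap("top")
R0,L0=onz(c,(187,110),60),onz(c,(580,106),60); print("front corners",R0,L0,np.linalg.norm(R0-L0), "yaw",np.arctan2(-(L0-R0)[0],(L0-R0)[1]))
for nm,a,z in [("wingR top",(248,67),92),("wingL",(537,64),92),("wRa",(243,48),92),("wRb",(254,88),92),("wLa",(538,44),92),("wLb",(536,85),92)]: print(nm,onz(c,a,z))
yw=np.arctan2(-(L0-R0)[0],(L0-R0)[1]); m=(R0+L0)/2; print("centre",m[:2]+100*np.array([np.cos(yw),np.sin(yw)]))
a,b=onz(t,(193.5,221.7),8),onz(t,(196.1,275.2),4); print("thermo",a,b,np.linalg.norm(a-b),"pick",a+(b-a)*30/161)
```

```text
front corners [ 459.16222397 -174.00042625   60.        ] [463.51794578  91.93505931  60.        ] 265.97115406274935 yaw -0.01637740205122393
wingR top [ 438.01466181 -125.47339565   92.        ]
wingL [440.8022083   42.82583477  92.        ]
wRa [ 427.85575522 -127.59896745   92.        ]
wRb [ 449.54766373 -122.78160899   92.        ]
wLa [430.20229162  42.02664765  92.        ]
wLb [452.23463316  43.71721     92.        ]
centre [561.32667421 -42.67035046]
thermo [609.13793573 319.14197016   8.        ] [449.4909869  308.88669846   4.        ] 160.02599435748687 pick [579.39005707 317.23104997   7.25465839]
```

>>> {"fn": "send_rows", "kwargs": {"increments": [[[0.4,4,0.5],[0,0,1],0.2],[[0.8,8,1],[0,0,2],0.2],[[1.2,12,1.5],[0,0,3],0.2],[[1.6,16,2],[0,0,4],0.2],[[2,20,2],[0,0,5],0.2],[[2.4,24,2],[0,0,5],0.2],[[2.8,28,2],[0,0,5],0.2],[[3.2,32,2],[0,0,5],0.2]]}}

```text
clock: 14.22
position: [582.1, 233.8, 193.1]
tcp_rot: [-0.031, 1.0, -0.0, -0.001]
contact_force: [0.6, 0.2, -0.4]
finger_gap: 52.2
```

>>> {"fn": "send_rows", "kwargs": {"increments": [[[0.5,4,0],[0,0,0],0.2],[[1,8,0],[0,0,0],0.2],[[1.5,8.5,0],[0,0,0],0.2],[[1.5,8.5,0],[0,0,0],0.2]]}}

```text
clock: 14.55
position: [596.2, 321.6, 191.8]
tcp_rot: [-0.034, 0.999, -0.0, -0.002]
contact_force: [-0.6, -0.9, -0.6]
finger_gap: 52.1
```

Run:
```python
from h import *
import pickle
s=st(); c=cap("wrist","l_wrist"); pickle.dump(c,open("l.pkl","wb"))
for k in reg("wrist","thermometer_mid"): print(k["p"],k["n"],[np.round(k[e],1) for e in ("e1","ctr","e2")],[np.round(onz(c,k[e],8),1) for e in ("e1","ctr","e2")])
```

```text
t 14.55 pos [596.2 321.6 191.8] R [[-0.998, -0.068, -0.004], [-0.068, 0.998, -0.0], [0.004, -0.0, -1.0]] F [-0.6 -0.9 -0.6] gap 52.1 q [-0.65  0.39  0.16  1.42 -0.06  1.34  1.15]
0.59 2383 [array([315.9,  37. ]), array([314.6, 180.1]), array([314.2, 232. ])] [array([447.6, 310.4,   8. ]), array([561.6, 317. ,   8. ]), array([608.8, 319.7,   8. ])]
```

View pics/l_wrist.png

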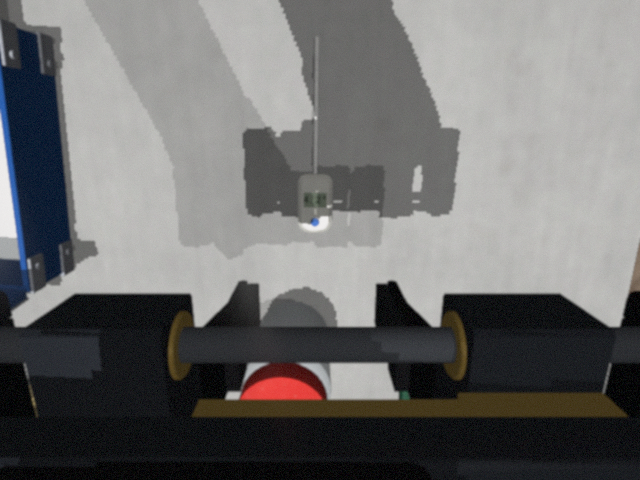

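>>> {"fn": "send_rows", "kwargs": {"increments": [[[-1,0,-3],[0,0,0],0.2],[[-1.9,0.1,-7],[0,0,0],0.2],[[-1.9,0.1,-11],[0,0,0],0.2],[[-1.9,0.1,-15],[0,0,0],0.2],[[-1.9,0.1,-16.5],[0,0,0],0.2],[[-1.9,0.1,-17],[0,0,0],0.2],[[-1.9,0.1,-17],[0,0,0],0.2]]}}

```text
clock: 15.23
position: [578.5, 315.6, 23.2]
tcp_rot: [-0.029, 1.0, -0.001, -0.001]
contact_force: [0.4, 0.9, 0.3]
finger_gap: 52.2
```

Run:
```python
from h import *
s=st(); c=cap("wrist","m_wrist")
```

```text
t 15.23 pos [578.5 315.6  23.2] R [[-0.998, -0.059, -0.003], [-0.059, 0.998, -0.003], [0.003, -0.002, -1.0]] F [0.4 0.9 0.3] gap 52.2 q [-0.65  0.5   0.14  1.63 -0.08  1.02  1.15]
```

View pics/m_wrist.png

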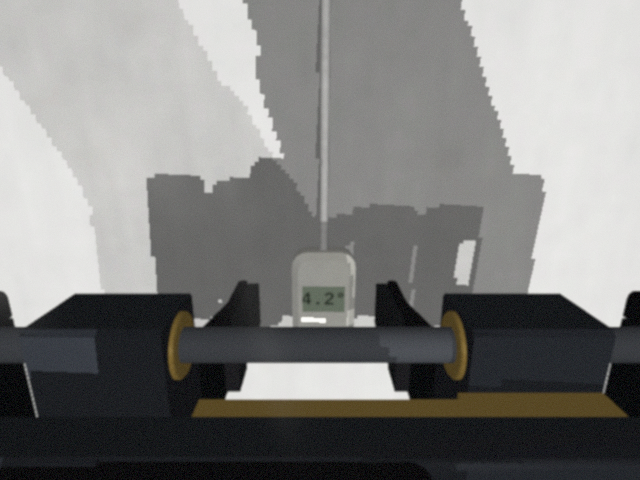

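>>> {"fn": "send_rows", "kwargs": {"increments": [[[0,0.1,-1],[0,0,0],0.2],[[0,0.1,-1.8],[0,0,0],0.2],[[0,0.1,-1.8],[0,0,0],-0.7],[[0,0.1,-1.8],[0,0,0],-0.7],[[0,0.1,-1.8],[0,0,0],-0.7],[[0,0.1,-1.8],[0,0,0],-0.7],[[0,0.1,-1.8],[0,0,0],-0.7]], "newtons": 30}}

```text
clock: 15.87
position: [579.5, 319.5, 7.4]
tcp_rot: [-0.031, 1.0, 0.0, 0.0]
contact_force: [-0.1, 0.3, 0.2]
finger_gap: 29.4
```

>>> {"fn": "send_rows", "kwargs": {"increments": [[[0,0,3],[0,0,0],-0.7],[[0,0,7],[0,0,0],-0.7],[[0,-1,11],[0,0,0],-0.7],[[0,-4,13.5],[0,0,-1],-0.7],[[0.5,-8,13.5],[0,0,-2],-0.7],[[1,-12,13.5],[0,0,-3],-0.7],[[1.5,-16,13.5],[0,0,-4],-0.7],[[2,-20,13.5],[0,0,-4.5],-0.7]]}}

```text
clock: 16.53
position: [599.3, 117.6, 142.5]
tcp_rot: [0.009, 1.0, 0.0, 0.001]
contact_force: [0.1, -0.0, -0.1]
finger_gap: 29.7
```

>>> {"fn": "send_rows", "kwargs": {"increments": [[[0.5,-4,0],[0,0,0],-0.7],[[0.9,-7,0],[0,0,0],-0.7],[[0.9,-7.7,0],[0,0,0],-0.7],[[0.9,-7.7,0],[0,0,0],-0.7],[[0.9,-7.7,0],[0,0,0],-0.7]]}}

```text
clock: 16.95
position: [608.2, 43.0, 141.9]
tcp_rot: [0.009, 1.0, 0.001, 0.0]
contact_force: [0.4, -0.0, -1.2]
finger_gap: 29.4
```

Run:
```python
from h import *
s=st(); c=cap("wrist","n_wrist"); t=cap("side","n_side",(220,100,420,300),3)
```

```text
t 16.95 pos [608.2  43.  141.9] R [[-1.0, 0.017, 0.0], [0.017, 1.0, 0.001], [-0.0, 0.001, -1.0]] F [ 0.4 -0.  -1.2] gap 29.4 q [-0.36  0.29  0.29  1.67 -0.09  1.2   1.51]
```

View pics/n_wrist.png

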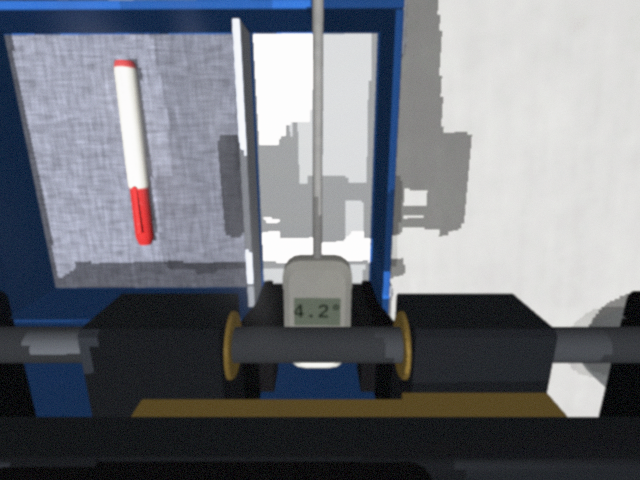

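View pics/n_side.png

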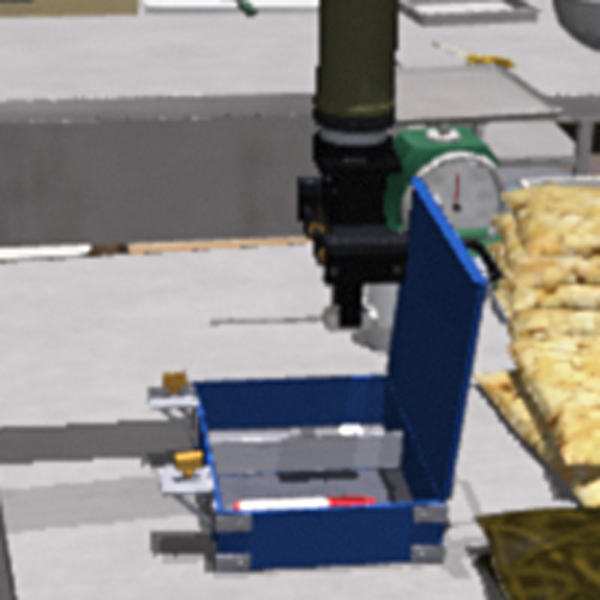

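>>> {"fn": "send_rows", "kwargs": {"increments": [[[0,0,-4],[0,0,0],-0.7],[[0,0,-8],[0,0,0],-0.7],[[0,0,-11],[0,0,0],-0.7],[[0,0,-12.8],[0,0,0],-0.7],[[0,0,-12.8],[0,0,0],-0.7],[[0,0,-12.8],[0,0,0],0],[[0,0,-12.8],[0,0,0],0],[[0,0,-12.8],[0,0,0],0]]}}

```text
clock: 17.72
position: [608.8, 43.5, 14.6]
tcp_rot: [0.008, 1.0, 0.0, 0.001]
contact_force: [1.3, 0.4, 0.9]
finger_gap: 40.0
```

>>> {"fn": "send_rows", "kwargs": {"increments": [[[0,0,0.2],[0,0,0],0],[[0,0,4],[0,0,0],0],[[0,0,8],[0,0,0],0],[[0,0,12],[0,0,0],0],[[0,0,16],[0,0,0],0],[[0,0,20],[0,0,0],0],[[0,0,22],[0,0,0],0]]}}

```text
clock: 18.3
position: [610.2, 42.3, 240.8]
tcp_rot: [0.009, 1.0, 0.001, 0.004]
contact_force: [1.0, -0.3, -0.2]
finger_gap: 43.9
```

Run:
```python
from h import *
s=st(); c=cap("wrist","o_wrist"); t=cap("side","o_side",(220,100,420,300),3)
```

```text
t 18.3 pos [610.2  42.3 240.8] R [[-1.0, 0.017, 0.009], [0.017, 1.0, 0.002], [-0.009, 0.002, -1.0]] F [ 1.  -0.3 -0.2] gap 43.9 q [-0.37  0.23  0.3   1.55 -0.07  1.37  1.5 ]
```

View pics/o_wrist.png

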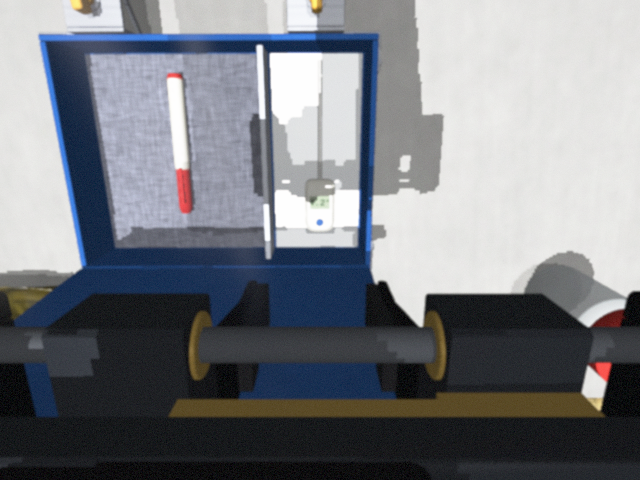

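>>> {"fn": "send_rows", "kwargs": {"increments": [[[0,0,4],[0,0,-7],-0.4],[[0,0,8],[0,0,-14],-0.4],[[0,-1,10.5],[0,0,-21],-0.4],[[2,-3,10.5],[0,0,-28],-0.4],[[4,-5,10.5],[0,0,-35],-0.4],[[6,-7,10.5],[0,0,-42],-0.4],[[8,-8.5,10.5],[0,0,-49],-0.4],[[10,-8.5,10.5],[0,0,-56],-0.4]]}}

```text
clock: 19.07
position: [708.1, -48.2, 338.2]
tcp_rot: [0.482, 0.876, -0.002, 0.0]
contact_force: [0.6, -0.9, 0.5]
finger_gap: 26.3
```

>>> {"fn": "send_rows", "kwargs": {"increments": [[[1,0,0],[0,0,-7],-0.4],[[1,0,0],[0,0,-14],-0.4],[[1,0,0],[0,0,-21],-0.4],[[1,0,0],[0,0,-28],-0.4],[[1,0,0],[0,0,-34],-0.4],[[1,0,0],[0,0,-34],-0.4]]}}

```text
clock: 19.57
position: [717.9, -42.6, 337.6]
tcp_rot: [0.714, 0.7, -0.001, -0.001]
contact_force: [-0.1, 0.3, 0.3]
finger_gap: 26.2
```

Run:
```python
from h import *
s=st(); c=cap("wrist","p_wrist"); t=cap("side","p_side",(220,100,420,300),3); t=cap("top","p_top")
```

```text
t 19.57 pos [717.9 -42.6 337.6] R [[0.02, 1.0, -0.002], [1.0, -0.02, -0.0], [-0.0, -0.002, -1.0]] F [-0.1  0.3  0.3] gap 26.2 q [-0.32  0.5   0.58  1.06 -0.26  1.66  0.15]
```

View pics/p_wrist.png

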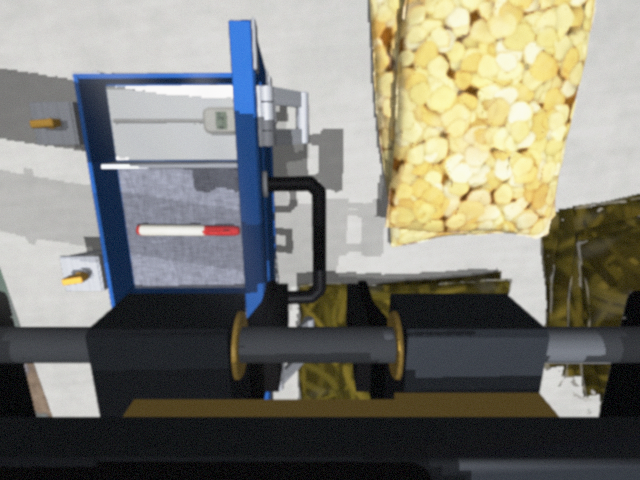

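View pics/p_side.png

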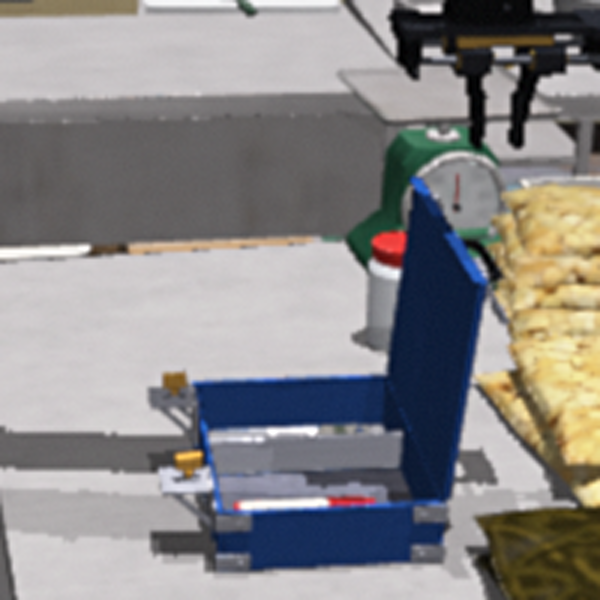

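View pics/p_top.png

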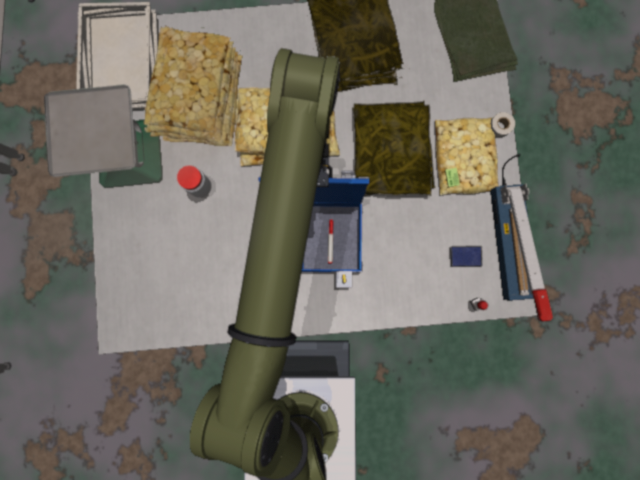

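>>> {"fn": "send_rows", "kwargs": {"increments": [[[0.1,0,-4],[0,0,0],-0.4],[[0.1,0,-8],[0,0,0],-0.4],[[0.1,0,-11],[0,0,0],-0.4],[[0.1,0,-13],[0,0,0],-0.4],[[0.1,0,-13.3],[0,0,0],-0.4],[[0.1,0,-13.3],[0,0,0],-0.9],[[0.1,0,-13.3],[0,0,0],-0.9],[[0.1,0,-13.3],[0,0,0],-0.9]], "newtons": 20}}

```text
clock: 20.38
position: [720.4, -43.1, 208.5]
tcp_rot: [0.713, 0.701, 0.001, 0.001]
contact_force: [0.4, -1.0, -0.2]
finger_gap: 13.5
```

>>> {"fn": "send_rows", "kwargs": {"increments": [[[0,0,0],[0,0,0],-0.9],[[0,0,0],[0,0,0],-0.9]]}}

```text
clock: 20.55
position: [719.9, -43.1, 208.2]
tcp_rot: [0.713, 0.701, 0.001, 0.001]
contact_force: [-2.1, 0.6, 4.5]
finger_gap: 8.8
```

Run:
```python
from h import *
s=st(); c=cap("wrist","q_wrist")
```

```text
t 20.55 pos [719.9 -43.1 208.2] R [[0.017, 1.0, 0.003], [1.0, -0.017, -0.0], [-0.0, 0.003, -1.0]] F [-2.1  0.6  4.5] gap 8.8 q [-0.35  0.52  0.56  1.29 -0.27  1.41  0.18]
```

View pics/q_wrist.png

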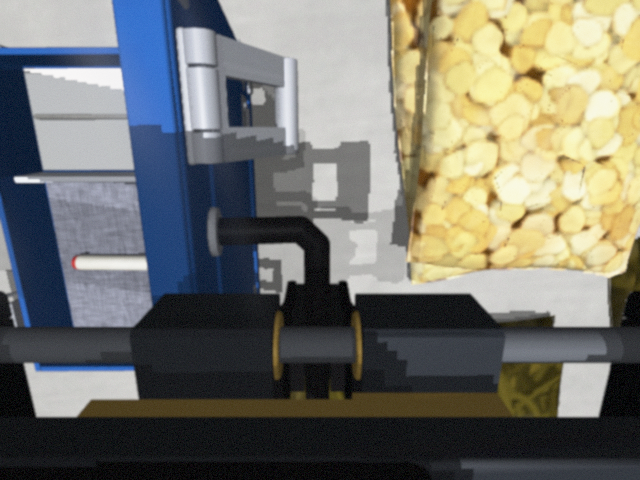

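>>> {"fn": "send_rows", "kwargs": {"increments": [[[-2.0,0,0.6],[0,0,0],-0.9],[[-4.1,0.1,0.9],[0,0,0],-0.9],[[-6.2,0.1,1.0],[0,0,0],-0.9],[[-8.3,0.1,0.8],[0,0,0],-0.9],[[-10.4,0.2,0.4],[0,0,0],-0.9],[[-12.4,0.2,-0.3],[0,0,0],-0.9],[[-14.3,0.2,-1.2],[0,0,0],-0.9],[[-14.3,0.2,-1.2],[0,0,0],-0.9]]}}

```text
clock: 21.27
position: [572.7, -40.5, 192.0]
tcp_rot: [0.713, 0.701, -0.001, -0.002]
contact_force: [-1.9, -0.5, -6.5]
finger_gap: 8.5
```

>>> {"fn": "send_rows", "kwargs": {"increments": [[[-1.8,0,-1.1],[0,0,0],-0.9],[[-3.4,0,-2.5],[0,0,0],-0.9],[[-4.9,0,-4.0],[0,0,0],-0.9],[[-6.1,0.1,-5.7],[0,0,0],-0.9],[[-7.1,0.1,-7.5],[0,0,0],-0.9],[[-8.0,0.1,-9.5],[0,0,0],-0.9],[[-8.5,0.1,-11.3],[0,0,0],-0.9],[[-8.5,0.1,-11.3],[0,0,0],-0.9]]}}

```text
clock: 21.93
position: [490.1, -39.4, 78.8]
tcp_rot: [0.713, 0.701, -0.001, -0.001]
contact_force: [0.6, 0.7, -5.2]
finger_gap: 7.6
```

Run:
```python
from h import *
s=st(); c=cap("side","r_side",(220,100,420,300),3)
```

```text
t 21.93 pos [490.1 -39.4  78.8] R [[0.017, 1.0, -0.002], [1.0, -0.017, -0.0], [-0.0, -0.002, -1.0]] F [ 0.6  0.7 -5.2] gap 7.6 q [-0.51  0.12  0.57  2.02 -0.07  1.03  0.08]
```

View pics/r_side.png

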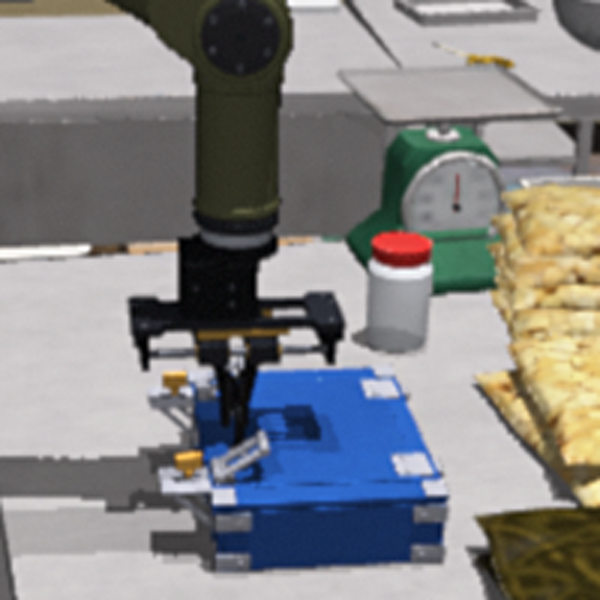

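>>> {"fn": "send_rows", "kwargs": {"increments": [[[0,0,-0.5],[0,0,0],-0.9],[[0,0,-1],[0,0,0],-0.9],[[0,0,-1],[0,0,0],-0.9]]}}

```text
clock: 22.23
position: [489.9, -39.8, 73.8]
tcp_rot: [0.713, 0.701, -0.002, -0.003]
contact_force: [-15.0, 1.1, 20.6]
finger_gap: 7.7
```

>>> {"fn": "send_rows", "kwargs": {"increments": [[[0,0,0.6],[0,0,0],-0.3],[[0,0,0.6],[0,0,0],-0.3],[[0,0,0.6],[0,0,0],-0.3],[[0,0,4],[0,0,0],-0.3],[[0,0,8],[0,0,-7],-0.3],[[-1.5,0,12],[0,0,-14],-0.3],[[-3,0,16],[0,0,-21],-0.3],[[-5,0,18],[0,0,-28],-0.3]]}}

```text
clock: 22.9
position: [443.9, -40.2, 256.0]
tcp_rot: [0.863, 0.505, 0.004, 0.002]
contact_force: [0.9, 0.4, -0.3]
finger_gap: 30.4
```

>>> {"fn": "send_rows", "kwargs": {"increments": [[[0,0,0],[0,0,-7],-0.3],[[0,0,0],[0,0,-14],-0.3],[[0,0,0],[0,0,-21],-0.3],[[0,0,0],[0,0,-28],-0.3],[[0,0,0],[0,0,-35],-0.3],[[0,0,0],[0,0,-42],-0.3],[[0,0,0],[0,0,-49],-0.3],[[0,0,0],[0,0,-56],-0.3]]}}

```text
clock: 23.57
position: [442.3, -39.9, 251.6]
tcp_rot: [0.999, 0.041, 0.001, 0.0]
contact_force: [0.0, -0.4, 0.2]
finger_gap: 30.3
```

>>> {"fn": "send_rows", "kwargs": {"increments": [[[0,0,0],[0,0,-6],0.1],[[0,0,0],[0,0,-6],0.1],[[0,0,0],[0,0,-6],0.1]]}}

```text
clock: 23.82
position: [441.9, -40.0, 251.4]
tcp_rot: [1.0, -0.007, 0.001, 0.0]
contact_force: [-0.4, 0.7, -0.1]
finger_gap: 42.5
```

Run:
```python
from h import *
import pickle
s=st(); c=cap("wrist","s_wrist"); pickle.dump(c,open("s.pkl","wb")); t=cap("side","s_side",(220,100,420,300),3)
```

```text
t 23.82 pos [441.9 -40.  251.4] R [[1.0, -0.015, 0.001], [-0.015, -1.0, -0.0], [0.001, 0.0, -1.0]] F [-0.4  0.7 -0.1] gap 42.5 q [-0.44 -0.17  0.43  1.9   0.07  1.39 -1.62]
```

View pics/s_wrist.png

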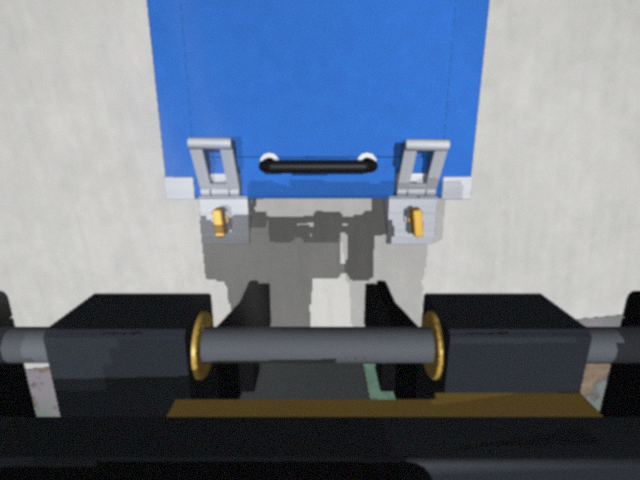

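View pics/s_side.png

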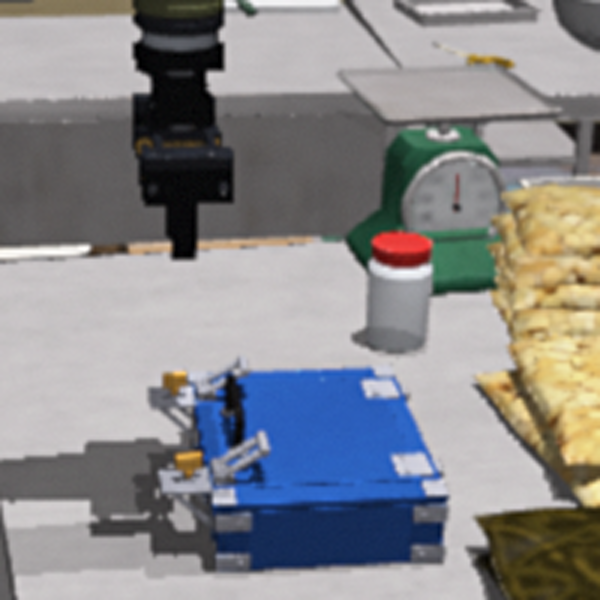

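```bash
cat >> h.py <<'E'
CX,CY,YAW=561.3,-42.2,-0.018
def c2w(p,cx=CX,cy=CY,yaw=YAW):
    p=np.atleast_2d(np.array(p,float)); c,s=np.cos(yaw),np.sin(yaw)
    return np.stack([cx+c*p[:,0]-s*p[:,1],cy+s*p[:,0]+c*p[:,1],p[:,2]],1)
def tip(a,y): return [-96+47.5*np.cos(a),y,73+47.5*np.sin(a)]
E
python3 - <<'E'
from h import *
import pickle
from scipy.optimize import least_squares
c=pickle.load(open("s.pkl","rb"))
obs=[([-100,135,66],(165,197)),([-100,-135,66],(470,197)),([-72,36,106],(262,165)),([-72,-36,106],(376,165)),([-121,85,92],(219,221)),([-121,-85,92],(418,222))]
def f(p):
    e=[proj(c,c2w(a,*p[:3]))[0]-b for a,b in obs]
    for y,u,k in [(85,(211.5,144),3),(-85,(426.5,146),4)]: e.append(proj(c,c2w(tip(p[k],y),*p[:3]))[0]-u)
    return np.concatenate(e)
s=least_squares(f,[CX,CY,YAW,.4,.4],loss="soft_l1"); print(np.round(s.x,3)); print(np.round(f(s.x),1))
for y,k in [(85,3),(-85,4)]: print("tip",c2w(tip(s.x[k],y),*s.x[:3]),"hinge",c2w([-96,y,73],*s.x[:3]),"wing",c2w([-121,y,84],*s.x[:3]))
for y,u in [(85,[(187,141),(235,141)]),(-85,[(405,145),(448,142)])]: print([onz(c,a,95) for a in u])
for a in [(413,212),(421,234),(219,208),(222,233)]: print(onz(c,a,92))
E
```

```text
[ 5.60935e+02 -4.34770e+01 -1.70000e-02  5.76000e-01  6.14000e-01]
[  2.1  -4.2  -0.8  -3.5  10.2   0.3 -11.    0.6  -1.4   1.5   0.9   1.
  -1.7  -0.3   1.2  -0.2]
tip [[506.23227182  42.46879541  98.86711259]] hinge [[466.39911055  43.14831714  73.        ]] wing [[441.40274746  43.57473502  84.        ]]
tip [[ 502.30933328 -127.48901699  100.37893542]] hinge [[ 463.499469   -126.82695188   73.        ]] wing [[ 438.50310591 -126.400534     84.        ]]
[array([508.45182115,  61.30292033,  95.        ]), array([507.91070953,  23.43570478,  95.        ])]
[array([ 502.92062049, -110.92453556,   95.        ]), array([ 504.74048955, -144.80882978,   95.        ])]
[ 448.07800093 -120.92881423   92.        ]
[ 428.86728428 -128.77650536   92.        ]
[453.84086189  41.33459142  92.        ]
[432.22351236  40.59570731  92.        ]
```

>>> {"fn": "send_rows", "kwargs": {"increments": [[[-0.1,-3,-2],[0,0,0],-0.3],[[-0.2,-6,-5],[0,0,0],-0.3],[[-0.3,-8.6,-8],[0,0,0],-0.3],[[-0.3,-8.6,-11],[0,0,0],-0.3],[[-0.3,-8.6,-14],[0,0,0],-0.3],[[-0.3,-8.6,-15],[0,0,0],-0.3],[[-0.3,-8.6,-15],[0,0,0],-0.3]]}}

```text
clock: 24.5
position: [436.1, -125.3, 98.6]
tcp_rot: [1.0, -0.008, -0.003, 0.0]
contact_force: [-1.0, 0.8, -0.8]
finger_gap: 30.7
```

Run:
```python
from h import *
s=st(); c=cap("wrist","t_wrist");
```

```text
t 24.5 pos [ 436.1 -125.3   98.6] R [[1.0, -0.016, -0.005], [-0.016, -1.0, -0.0], [-0.005, 0.0, -1.0]] F [-1.   0.8 -0.8] gap 30.7 q [-0.36 -0.    0.59  2.08  0.    1.07 -1.36]
```

View pics/t_wrist.png

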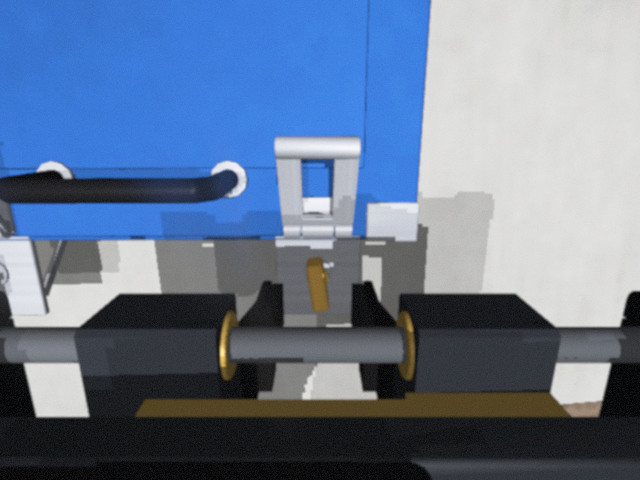

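>>> {"fn": "send_rows", "kwargs": {"increments": [[[0.1,0,-1],[0,0,0],-0.3],[[0.1,0,-1.9],[0,0,0],-0.3],[[0.1,0,-1.9],[0,0,0],-1],[[0.1,0,-1.9],[0,0,0],-1],[[0.1,0,-1.9],[0,0,0],-1],[[0.1,0,-1.9],[0,0,0],-1],[[0.1,0,-1.9],[0,0,0],-1]], "newtons": 15}}

```text
clock: 25.13
position: [439.7, -125.7, 82.3]
tcp_rot: [1.0, -0.008, 0.0, -0.0]
contact_force: [-0.3, 0.3, 1.7]
finger_gap: 7.7
```

>>> {"fn": "send_rows", "kwargs": {"increments": [[[0,0,0],[0,0,0],-0.4],[[0,0,0],[0,0,0],-0.4],[[0,0,2],[0,0,0],0.2],[[0,0,6],[0,0,0],0.2],[[3,-0.1,7],[0,0,0],0.2],[[6.3,-0.1,7],[0,0,0],0.2],[[6.3,-0.1,5],[0,0,0],0.2],[[6.3,-0.1,4],[0,0,0],0.2]]}}

```text
clock: 25.8
position: [503.1, -126.4, 121.1]
tcp_rot: [1.0, -0.008, -0.0, 0.0]
contact_force: [-1.5, -0.0, -0.7]
finger_gap: 49.0
```

Run:
```python
from h import *
s=st(); c=cap("wrist","u_wrist");
```

```text
t 25.8 pos [ 503.1 -126.4  121.1] R [[1.0, -0.016, -0.0], [-0.016, -1.0, -0.001], [-0.0, 0.001, -1.0]] F [-1.5 -0.  -0.7] gap 49.0 q [-0.36  0.13  0.6   1.92 -0.08  1.12 -1.32]
```

View pics/u_wrist.png

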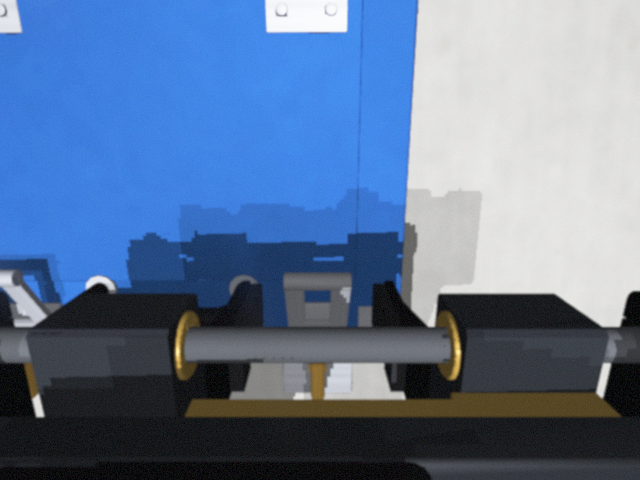

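Run:
```python
from h import *
c=cap("wrist"); 
for a in [.3,.45,.6,.75]: print(a,proj(c,c2w(tip(a,-85),561,-43.4,-.017)))
```

```text
0.3 [[318.45260324 258.94847829]]
0.45 [[318.51448883 268.09593025]]
0.6 [[318.57118528 279.23575633]]
0.75 [[318.62027961 292.12602299]]
```

>>> {"fn": "send_rows", "kwargs": {"increments": [[[0,-0.1,-1.5],[0,0,0],0.2],[[0,-0.1,-2.6],[0,0,0],0.2],[[0,-0.1,-2.6],[0,0,0],0],[[0,-0.1,-2.6],[0,0,0],-0.6],[[0,-0.1,-2.6],[0,0,0],-0.6],[[0,-0.1,-2.6],[0,0,0],-0.6],[[0,-0.1,-2.6],[0,0,0],-0.6]], "newtons": 15}}

```text
clock: 26.48
position: [502.6, -126.7, 96.4]
tcp_rot: [1.0, -0.008, 0.0, -0.001]
contact_force: [-0.3, 3.4, 0.0]
finger_gap: 33.6
```

>>> {"fn": "send_rows", "kwargs": {"increments": [[[-0.4,0,0.5],[0,0,0],-0.6],[[-1.0,0,1.0],[0,0,0],-0.6],[[-1.5,0,1.4],[0,0,0],-0.6],[[-2.2,0,1.7],[0,0,0],-0.6],[[-3.1,0,2.0],[0,0,0],-0.6],[[-3.9,0,2.0],[0,0,0],-0.6],[[-4.7,0.1,2.0],[0,0,0],-0.6],[[-5.4,0.1,1.8],[0,0,0],-0.6]]}}

```text
clock: 27.15
position: [449.1, -126.0, 116.0]
tcp_rot: [1.0, -0.008, 0.002, -0.001]
contact_force: [0.4, 4.0, 9.6]
finger_gap: 33.5
```

>>> {"fn": "send_rows", "kwargs": {"increments": [[[-0.7,0,-0.3],[0,0,0],-0.6],[[-1.3,0,-0.7],[0,0,0],-0.6],[[-1.8,0,-1.1],[0,0,0],-0.6],[[-2.3,0,-1.7],[0,0,0],-0.6],[[-2.8,0,-2.4],[0,0,0],-0.6],[[-3.0,0,-3.0],[0,0,0],-0.6],[[-3.0,0,-3.0],[0,0,0],-0.6]]}}

```text
clock: 27.73
position: [416.2, -125.6, 83.1]
tcp_rot: [1.0, -0.009, -0.001, -0.001]
contact_force: [-0.6, 5.7, 0.6]
finger_gap: 33.4
```

Run:
```python
from h import *
s=st(); c=cap("wrist","v_wrist"); t=cap("side","v_side",(240,180,340,280),6)
```

```text
t 27.73 pos [ 416.2 -125.6   83.1] R [[1.0, -0.017, -0.002], [-0.017, -1.0, 0.002], [-0.003, -0.002, -1.0]] F [-0.6  5.7  0.6] gap 33.4 q [-0.37 -0.03  0.6   2.14  0.02  1.03 -1.37]
```

View pics/v_wrist.png

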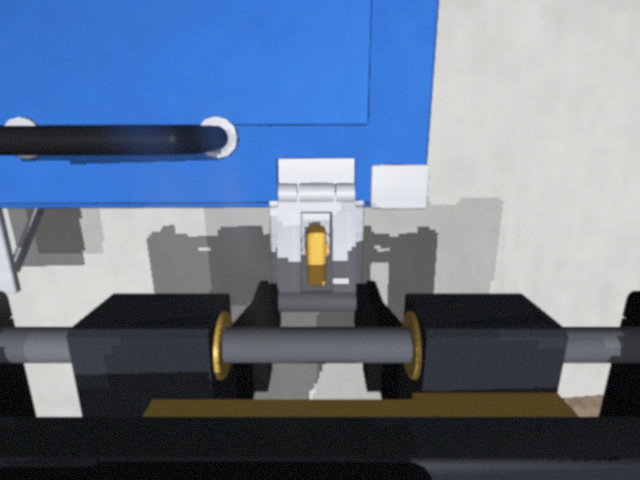

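View pics/v_side.png

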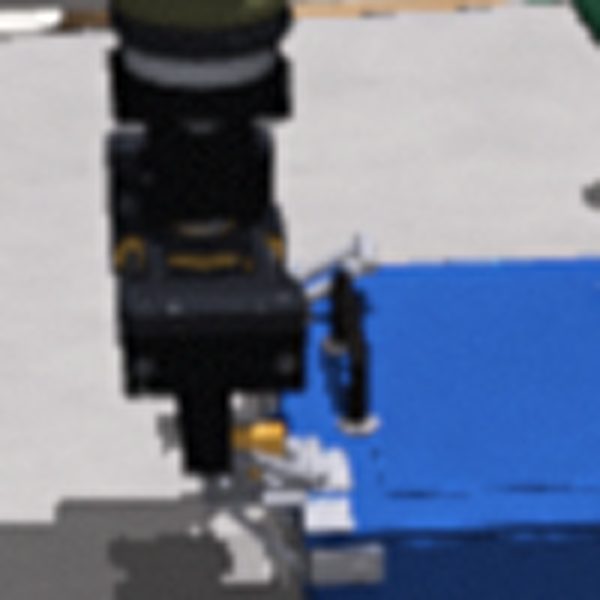

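>>> {"fn": "send_rows", "kwargs": {"increments": [[[-0.1,0,-0.5],[0,0,0],-0.6],[[-0.1,0,-0.9],[0,0,0],-0.6],[[-0.1,0,-1.2],[0,0,0],-0.6],[[-0.1,0,-1.2],[0,0,0],-0.6]]}}

```text
clock: 28.17
position: [414.3, -125.6, 70.9]
tcp_rot: [1.0, -0.009, -0.003, -0.001]
contact_force: [-2.7, 5.2, 0.8]
finger_gap: 33.8
```

Release, rise, and press it down with shut fingers on the rolled edge.

>>> {"fn": "send_rows", "kwargs": {"increments": [[[0,0,0],[0,0,0],-0.1],[[0,0,0],[0,0,0],-0.1],[[0,0,3],[0,0,0],-0.1],[[0.3,0,6],[0,0,0],-0.3],[[0.3,0,6],[0,0,0],-0.3],[[0.3,0,6],[0,0,0],-0.3]]}}

```text
clock: 28.67
position: [421.6, -128.0, 133.7]
tcp_rot: [1.0, -0.009, 0.002, 0.0]
contact_force: [0.1, -0.6, -0.5]
finger_gap: 31.8
```

Run:
```python
from h import *
s=st(); c=cap("wrist","w_wrist"); t=cap("side","w_side",(240,180,340,280),6)
for a in [2.5,2.8,3.0,3.14]: print(a,proj(c,c2w(tip(a,-85),561,-43.4,-.017)))
```

```text
t 28.67 pos [ 421.6 -128.   133.7] R [[1.0, -0.018, 0.004], [-0.018, -1.0, -0.001], [0.004, 0.001, -1.0]] F [ 0.1 -0.6 -0.5] gap 31.8 q [-0.37 -0.1   0.58  2.08  0.06  1.14 -1.4 ]
2.5 [[312.74397621 268.12674843]]
2.8 [[312.97047472 271.77130466]]
3.0 [[313.10480775 269.92015634]]
3.14 [[313.18862338 266.87398703]]
```

View pics/w_wrist.png

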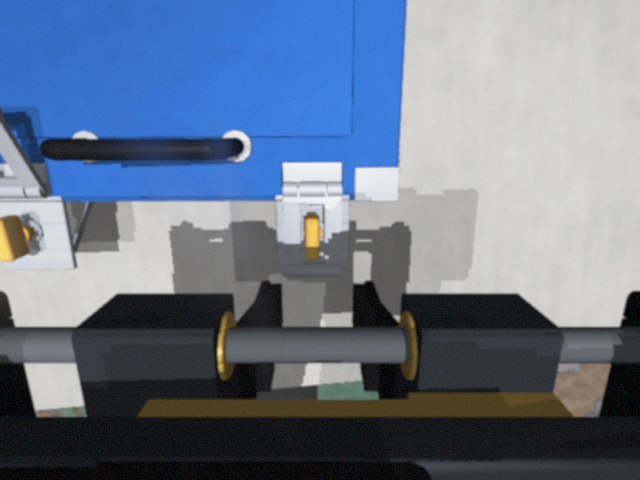

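View pics/w_side.png

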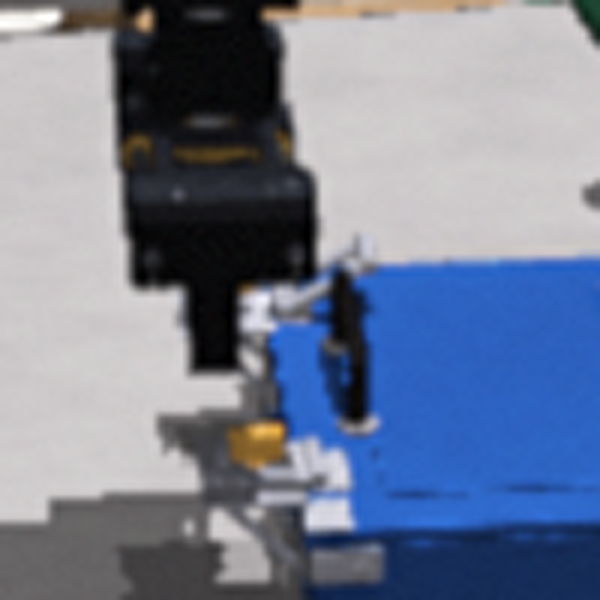

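>>> {"fn": "send_rows", "kwargs": {"increments": [[[0,0,-2],[0,0,0],-0.63],[[0,0,-4],[0,0,0],-0.63],[[0,0,-5],[0,0,0],-0.63],[[0,0,-5.5],[0,0,0],-0.63],[[0,0,-5.8],[0,0,0],-0.63],[[0,0,-5.8],[0,0,0],-0.63]]}}

```text
clock: 29.27
position: [418.4, -127.4, 75.9]
tcp_rot: [1.0, -0.009, -0.003, -0.001]
contact_force: [-12.2, 1.9, 30.0]
finger_gap: 16.8
```

>>> {"fn": "send_rows", "kwargs": {"increments": [[[0,0,2],[0,0,0],-0.63],[[0,0,6],[0,0,0],-0.3],[[1,3,9],[0,0,0],0.2],[[3,7,9],[0,0,0],0.2],[[5,11,9],[0,0,0],0.2],[[7,15,9],[0,0,0],0.2],[[8.7,17,9],[0,0,0],0.2],[[8.7,17,7],[0,0,0],0.2]]}}

```text
clock: 29.93
position: [512.6, 51.7, 146.5]
tcp_rot: [1.0, -0.004, 0.004, -0.002]
contact_force: [0.4, 0.6, 0.4]
finger_gap: 50.1
```

>>> {"fn": "send_rows", "kwargs": {"increments": [[[0,0,-2],[0,0,0],0.2],[[0,0,-2],[0,0,0],0.2]]}}

```text
clock: 30.1
position: [504.2, 43.1, 119.7]
tcp_rot: [1.0, -0.008, -0.004, 0.002]
contact_force: [-1.0, -0.3, -0.2]
finger_gap: 51.9
```

Run:
```python
from h import *
s=st(); c=cap("wrist","x_wrist"); 
for a in [.3,.45,.6,.75]: print(a,proj(c,c2w(tip(a,85),561,-43.4,-.017)),c2w(tip(a,85),561,-43.4,-.017))
```

```text
t 30.1 pos [504.2  43.1 119.7] R [[1.0, -0.016, -0.008], [-0.016, -1.0, -0.003], [-0.008, 0.003, -1.0]] F [-1.  -0.3 -0.2] gap 51.9 q [-0.53  0.1   0.41  1.94 -0.04  1.12 -1.69]
0.3 [[317.54220449 260.55228483]] [[511.83072827  42.44824213  87.03720982]]
0.45 [[317.60639597 269.69701839]] [[509.22385913  42.49256318  93.66086287]]
0.6 [[317.66462418 280.80892544]] [[505.65657901  42.55321278  99.82051749]]
0.75 [[317.71437148 293.64453984]] [[501.20900133  42.62882889 105.3778411 ]]
```

View pics/x_wrist.png

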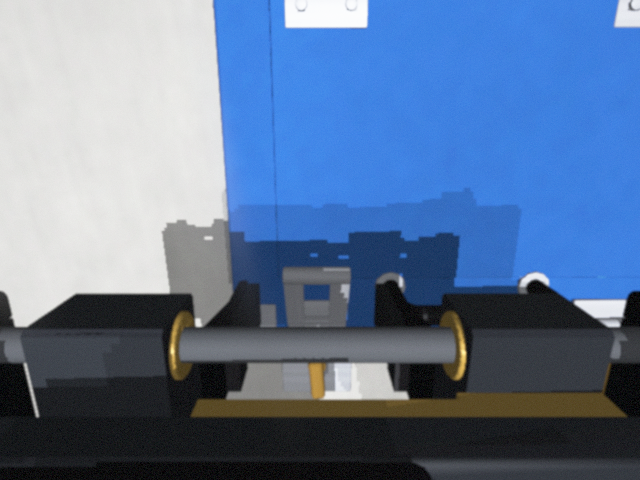

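>>> {"fn": "send_rows", "kwargs": {"increments": [[[0.2,0,-1.5],[0,0,0],0.2],[[0.2,0,-2.7],[0,0,0],0.2],[[0.2,0,-2.7],[0,0,0],0],[[0.2,0,-2.7],[0,0,0],-0.6],[[0.2,0,-2.7],[0,0,0],-0.6],[[0.2,0,-2.7],[0,0,0],-0.6],[[0.2,0,-2.7],[0,0,0],-0.6]], "newtons": 15}}

```text
clock: 30.73
position: [509.8, 43.4, 97.7]
tcp_rot: [1.0, -0.009, 0.001, -0.0]
contact_force: [-0.0, 0.5, 0.7]
finger_gap: 32.5
```

>>> {"fn": "send_rows", "kwargs": {"increments": [[[0,0,0],[0,0,0],0],[[-0.2,0,-0.5],[0,0,0],0],[[-0.2,0,-0.5],[0,0,0],0],[[-0.2,0,-0.5],[0,0,0],-0.6],[[-0.2,0,-0.5],[0,0,0],-0.6],[[-0.2,0,-0.5],[0,0,0],-0.6]]}}

```text
clock: 31.23
position: [507.1, 43.4, 91.7]
tcp_rot: [1.0, -0.009, -0.0, -0.0]
contact_force: [0.5, -0.4, -1.0]
finger_gap: 33.5
```

Run:
```python
from h import *
s=st(); c=cap("wrist","y_wrist"); t=cap("side","y_side",(240,180,340,280),6)
```

```text
t 31.23 pos [507.1  43.4  91.7] R [[1.0, -0.017, -0.0], [-0.017, -1.0, 0.0], [-0.0, -0.0, -1.0]] F [ 0.5 -0.4 -1. ] gap 33.5 q [-0.52  0.13  0.41  1.97 -0.06  1.05 -1.67]
```

View pics/y_wrist.png

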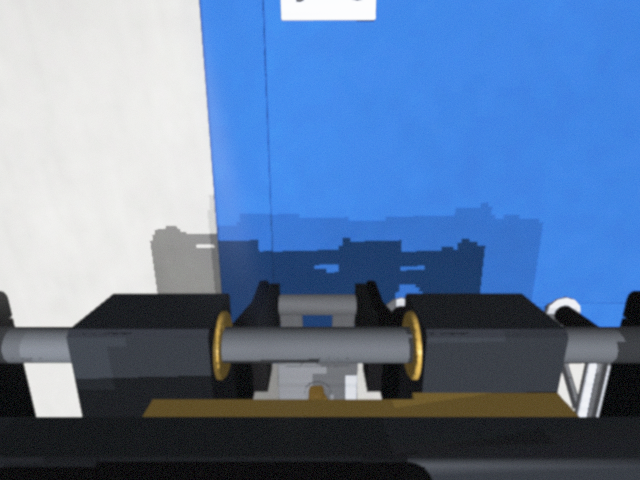

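>>> {"fn": "send_rows", "kwargs": {"increments": [[[-0.6,0,0.9],[0,0,0],-0.6],[[-1.2,0,1.3],[0,0,0],-0.6],[[-1.7,0,1.7],[0,0,0],-0.6],[[-2.4,0,2.0],[0,0,0],-0.6],[[-3.3,0,2.3],[0,0,0],-0.6],[[-4.1,0,2.4],[0,0,0],-0.6],[[-5.0,0.1,2.3],[0,0,0],-0.6],[[-5.6,0.1,2.1],[0,0,0],-0.6]]}}

```text
clock: 32.0
position: [450.9, 44.2, 114.1]
tcp_rot: [1.0, -0.008, 0.001, -0.0]
contact_force: [0.0, 1.0, 7.7]
finger_gap: 33.4
```

>>> {"fn": "send_rows", "kwargs": {"increments": [[[-0.6,0,-0.3],[0,0,0],-0.6],[[-1.2,0,-0.6],[0,0,0],-0.6],[[-1.8,0,-1.1],[0,0,0],-0.6],[[-2.2,0,-1.6],[0,0,0],-0.6],[[-2.7,0,-2.3],[0,0,0],-0.6],[[-2.9,0,-2.9],[0,0,0],-0.6],[[-2.9,0,-2.9],[0,0,0],-0.6]]}}

```text
clock: 32.58
position: [420.2, 44.5, 82.2]
tcp_rot: [1.0, -0.008, -0.002, 0.0]
contact_force: [-2.2, 4.2, 1.7]
finger_gap: 33.6
```

Run:
```python
from h import *
s=st(); c=cap("wrist","z_wrist")
```

```text
t 32.58 pos [420.2  44.5  82.2] R [[1.0, -0.017, -0.003], [-0.017, -1.0, -0.0], [-0.003, 0.0, -1.0]] F [-2.2  4.2  1.7] gap 33.6 q [-0.56 -0.05  0.38  2.16  0.02  1.03 -1.77]
```

View pics/z_wrist.png

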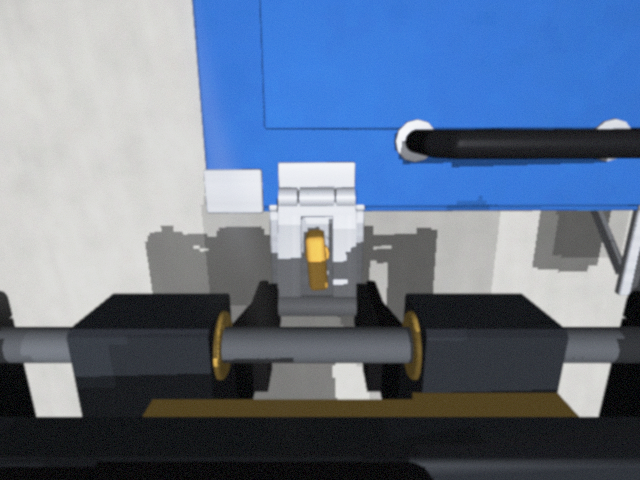

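Wing sits in the slot at (316,258). Lower, release, rise, then press.

>>> {"fn": "send_rows", "kwargs": {"increments": [[[-0.1,0,-0.5],[0,0,0],-0.6],[[-0.1,0,-0.9],[0,0,0],-0.6],[[-0.1,0,-1.1],[0,0,0],-0.6],[[-0.1,0,-1.1],[0,0,0],-0.6],[[-0.1,0,-1.1],[0,0,0],-0.1],[[-0.1,0,-1.1],[0,0,0],-0.1],[[0,0,2],[0,0,0],-0.1],[[0,0,4],[0,0,0],-0.63]]}}

```text
clock: 33.3
position: [422.6, 43.0, 124.7]
tcp_rot: [1.0, -0.009, -0.0, 0.001]
contact_force: [1.8, -0.1, 0.7]
finger_gap: 36.4
```

>>> {"fn": "send_rows", "kwargs": {"increments": [[[0,0,0.2],[0,0,0],-0.63],[[0,0,0],[0,0,0],-0.63],[[0,0,-2],[0,0,0],-0.63],[[0,0,-3.5],[0,0,0],-0.63],[[0,0,-4.3],[0,0,0],-0.63],[[0,0,-4.6],[0,0,0],-0.63],[[0,0,-4.6],[0,0,0],-0.63]]}}

```text
clock: 33.88
position: [420.8, 43.6, 77.4]
tcp_rot: [1.0, -0.009, -0.002, 0.001]
contact_force: [-3.7, -1.2, 6.9]
finger_gap: 16.2
```

>>> {"fn": "send_rows", "kwargs": {"increments": [[[0,0,2],[0,0,0],-0.4],[[0.5,0,4],[0,0,0],-0.4],[[2,0,4],[0,0,0],-0.4],[[2.1,0,3],[0,0,0],-0.4],[[2.1,0,3],[0,0,0],-0.4]]}}

```text
clock: 34.3
position: [442.0, 43.7, 105.7]
tcp_rot: [1.0, -0.009, -0.002, 0.001]
contact_force: [-0.7, -0.5, -1.6]
finger_gap: 25.6
```

Run:
```python
from h import *
s=st(); c=cap("wrist","aa_wrist")
print(proj(c,c2w([[-133,85,92],[-109,85,92]],561,-43.4,-.017)))
```

```text
t 34.3 pos [442.   43.7 105.7] R [[1.0, -0.018, -0.003], [-0.018, -1.0, -0.002], [-0.003, 0.002, -1.0]] F [-0.7 -0.5 -1.6] gap 25.6 q [-0.56 -0.03  0.39  2.09  0.01  1.08 -1.76]
[[316.68470467 312.14562229]
 [316.66189323 266.38383237]]
```

View pics/aa_wrist.png

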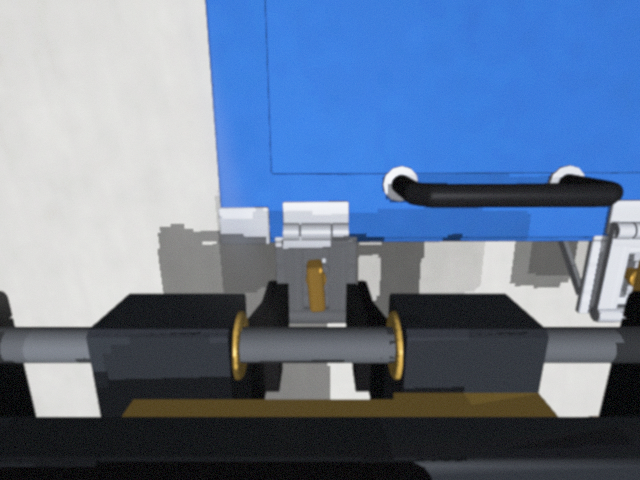

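>>> {"fn": "send_rows", "kwargs": {"increments": [[[0.1,0,-1.2],[0,0,0],-0.4],[[0.1,0,-2.4],[0,0,0],-0.4],[[0.1,0,-2.4],[0,0,0],-0.4],[[0.1,0,-2.4],[0,0,0],-1],[[0.1,0,-2.4],[0,0,0],-1],[[0.1,0,-2.4],[0,0,0],-1],[[0.1,0,-2.4],[0,0,0],-1]], "newtons": 15}}

```text
clock: 34.93
position: [444.4, 44.3, 84.4]
tcp_rot: [1.0, -0.009, 0.0, -0.0]
contact_force: [-0.3, -0.4, 1.3]
finger_gap: 7.9
```

>>> {"fn": "send_rows", "kwargs": {"increments": [[[-0.2,0,-0.2],[0,0,0],-1],[[-0.2,0,-0.2],[0,0,7],-1],[[-0.2,0,-0.2],[0,0,14],-1],[[-0.2,0,-0.2],[0,0,21],-1],[[-0.2,0,-0.2],[0,0,28],-1],[[-0.2,0,-0.2],[0,0,35],-1],[[-0.2,0,-0.2],[0,0,42],-1],[[-0.2,0,-0.2],[0,0,45],-1]]}}

```text
clock: 35.6
position: [443.8, 45.9, 84.1]
tcp_rot: [0.926, 0.377, 0.002, -0.001]
contact_force: [-2.2, 2.8, 10.5]
finger_gap: 7.9
```

Run:
```python
from h import *
s=st(); print(s["wrist_torque"]); c=cap("wrist","ab_wrist")
```

```text
t 35.6 pos [443.8  45.9  84.1] R [[0.715, 0.699, 0.003], [0.699, -0.715, 0.003], [0.004, 0.0, -1.0]] F [-2.2  2.8 10.5] gap 7.9 q [-0.56 -0.    0.4   2.12 -0.    1.03 -0.95]
[ 0.51652317  0.71018971 -0.03981801]
```

View pics/ab_wrist.png

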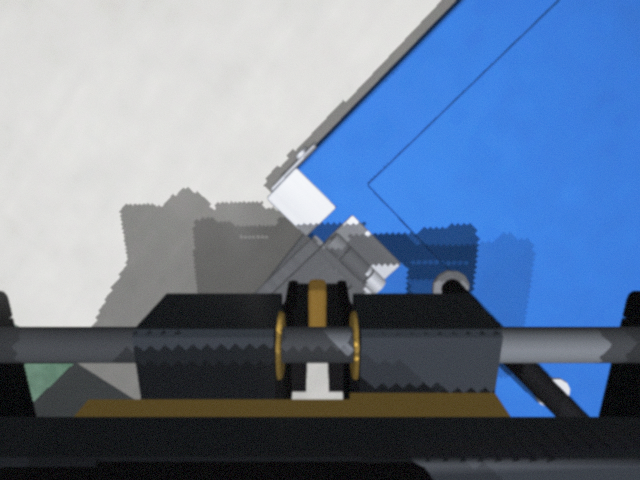

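>>> {"fn": "send_rows", "kwargs": {"increments": [[[0,0,0.2],[0,0,7],-1],[[0,0,0.2],[0,0,14],-1],[[0,0,0.2],[0,0,21],-1],[[0,0,0.2],[0,0,28],-1],[[0,0,0.2],[0,0,35],-1],[[0,0,0.2],[0,0,42],-1],[[0,0,0.2],[0,0,47],-1],[[0,0,0.2],[0,0,47],-1]]}}

```text
clock: 36.32
position: [442.1, 46.5, 84.2]
tcp_rot: [0.7, 0.714, 0.001, -0.001]
contact_force: [-1.5, 5.6, -0.6]
finger_gap: 7.7
```

Run:
```python
from h import *
s=st(); print(s["wrist_torque"])
```

```text
t 36.32 pos [442.1  46.5  84.2] R [[-0.021, 1.0, 0.0], [1.0, 0.021, 0.003], [0.003, 0.001, -1.0]] F [-1.5  5.6 -0.6] gap 7.7 q [-0.56 -0.01  0.4   2.12 -0.    1.03 -0.14]
[ 1.1705325   0.23085907 -0.28740728]
```

>>> {"fn": "send_rows", "kwargs": {"increments": [[[0,0,0],[0,0,0],-0.5],[[0,0,0],[0,0,0],-0.5],[[0,0,2],[0,0,0],-0.5],[[0,0,6],[0,0,0],-0.5],[[0,-4,8],[0,0,-7],-0.5],[[0,-8,8],[0,0,-14],-0.5],[[-0.2,-12,8],[0,0,-21],-0.5],[[-0.2,-16,8],[0,0,-28],-0.4]]}}

```text
clock: 36.98
position: [440.0, -118.3, 164.8]
tcp_rot: [0.854, 0.52, 0.001, 0.001]
contact_force: [1.4, 0.1, -0.5]
finger_gap: 23.6
```

>>> {"fn": "send_rows", "kwargs": {"increments": [[[0,-1.2,0],[0,0,-7],-0.4],[[0,-1.2,0],[0,0,-14],-0.4],[[0,-1.2,0],[0,0,-21],-0.4],[[0,-1.2,0],[0,0,-28],-0.4],[[0,-1.2,0],[0,0,-35],-0.4],[[0,-1.2,-1],[0,0,-42],-0.4],[[0,-1.2,-2],[0,0,-49],-0.4],[[0,-1.2,-4],[0,0,-56],-0.4]]}}

```text
clock: 37.65
position: [441.7, -128.7, 125.1]
tcp_rot: [0.998, 0.058, 0.002, 0.001]
contact_force: [0.9, -1.0, -0.3]
finger_gap: 26.2
```

>>> {"fn": "send_rows", "kwargs": {"increments": [[[0,0,-1],[0,0,-7],-0.4],[[0,0,-1.5],[0,0,-8],-0.4],[[0,0,-1.5],[0,0,-8],-0.4],[[0,0,-1.5],[0,0,-8],-0.4]]}}

```text
clock: 37.98
position: [440.3, -128.1, 109.2]
tcp_rot: [1.0, -0.007, 0.0, 0.0]
contact_force: [1.1, -0.5, 0.6]
finger_gap: 26.1
```

Run:
```python
from h import *
s=st(); c=cap("wrist","ac_wrist")
print(proj(c,c2w([[-133,-85,92],[-109,-85,92]],561,-43.4,-.017)),c2w([-121,-85,92],561,-43.4,-.017))
```

```text
t 37.98 pos [ 440.3 -128.1  109.2] R [[1.0, -0.015, 0.0], [-0.015, -1.0, -0.0], [0.0, 0.0, -1.0]] F [ 1.1 -0.5  0.6] gap 26.1 q [-0.32 -0.01  0.55  2.07  0.01  1.09 -1.36]
[[313.01839566 311.33242519]
 [313.00343258 266.35016361]] [[ 438.57255368 -126.33081687   92.        ]]
```

View pics/ac_wrist.png

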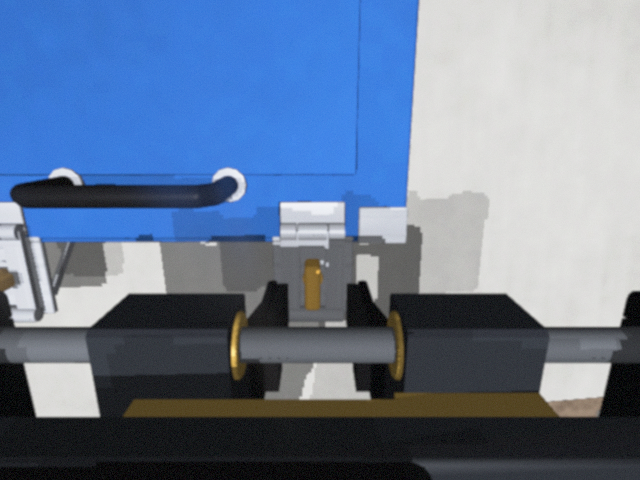

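>>> {"fn": "send_rows", "kwargs": {"increments": [[[-0.1,0.2,-1.2],[0,0,0],-0.4],[[-0.1,0.2,-2.6],[0,0,0],-0.4],[[-0.1,0.2,-2.6],[0,0,0],-0.4],[[-0.1,0.2,-2.6],[0,0,0],-1],[[-0.1,0.2,-2.6],[0,0,0],-1],[[-0.1,0.2,-2.6],[0,0,0],-1],[[-0.1,0.2,-2.6],[0,0,0],-1]], "newtons": 15}}

```text
clock: 38.62
position: [439.9, -125.7, 83.7]
tcp_rot: [1.0, -0.008, 0.001, -0.0]
contact_force: [-0.3, 0.3, 3.3]
finger_gap: 7.9
```

>>> {"fn": "send_rows", "kwargs": {"increments": [[[-0.1,0,0],[0,0,0],-1],[[-0.1,0,0],[0,0,7],-1],[[-0.1,0,0],[0,0,14],-1],[[-0.1,0,0],[0,0,21],-1],[[-0.1,0,0],[0,0,28],-1],[[-0.1,0,0],[0,0,35],-1],[[-0.1,0,0],[0,0,42],-1],[[-0.1,0,0],[0,0,49],-1]]}}

```text
clock: 39.28
position: [439.9, -125.6, 83.8]
tcp_rot: [0.912, 0.41, 0.002, 0.001]
contact_force: [2.7, 0.8, 0.8]
finger_gap: 7.7
```

>>> {"fn": "send_rows", "kwargs": {"increments": [[[0,0,0],[0,0,7],-1],[[0,0,0],[0,0,14],-1],[[0,0,0],[0,0,21],-1],[[0,0,0],[0,0,28],-1],[[0,0,0],[0,0,35],-1],[[0,0,0],[0,0,42],-1],[[0,0,0],[0,0,43],-1],[[0,0,0],[0,0,43],-1]]}}

```text
clock: 39.95
position: [439.7, -125.5, 83.7]
tcp_rot: [0.702, 0.712, 0.001, 0.001]
contact_force: [2.9, 2.1, 2.1]
finger_gap: 7.9
```

>>> {"fn": "send_rows", "kwargs": {"increments": [[[0,0,0],[0,0,0],-0.5],[[0,0,0],[0,0,0],-0.5],[[0,0,2],[0,0,0],-0.5],[[0,0,6],[0,0,0],-0.5],[[0,0,10],[0,0,0],-0.5],[[0,0,14],[0,0,0],-0.5],[[0,-3,17],[0,0,0],-0.5],[[0,-4,17],[0,0,0],-0.5]]}}

```text
clock: 40.62
position: [440.1, -169.8, 258.7]
tcp_rot: [0.702, 0.712, 0.002, 0.004]
contact_force: [-0.3, -0.5, 0.7]
finger_gap: 21.4
```

Run:
```python
from h import *
s=st(); c=cap("wrist","ad_wrist"); t=cap("side","ad_side",(220,160,370,290),5)
import pickle; pickle.dump(c,open("ad.pkl","wb"))
```

```text
t 40.62 pos [ 440.1 -169.8  258.7] R [[-0.015, 1.0, 0.009], [1.0, 0.015, -0.003], [-0.003, 0.009, -1.0]] F [-0.3 -0.5  0.7] gap 21.4 q [-0.29 -0.12  0.55  1.84  0.07  1.39  0.27]
```

View pics/ad_wrist.png

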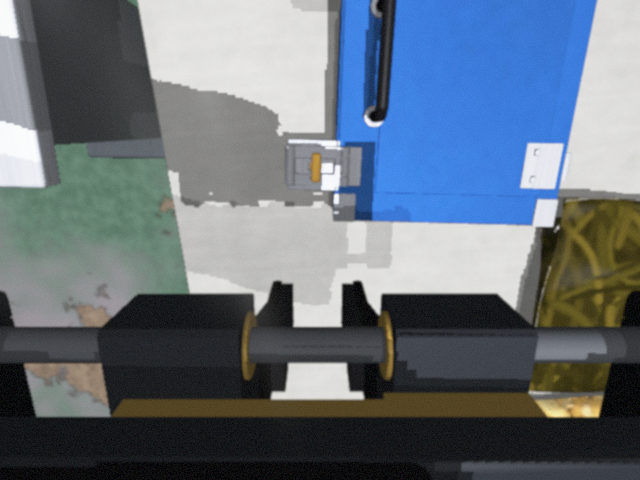

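View pics/ad_side.png

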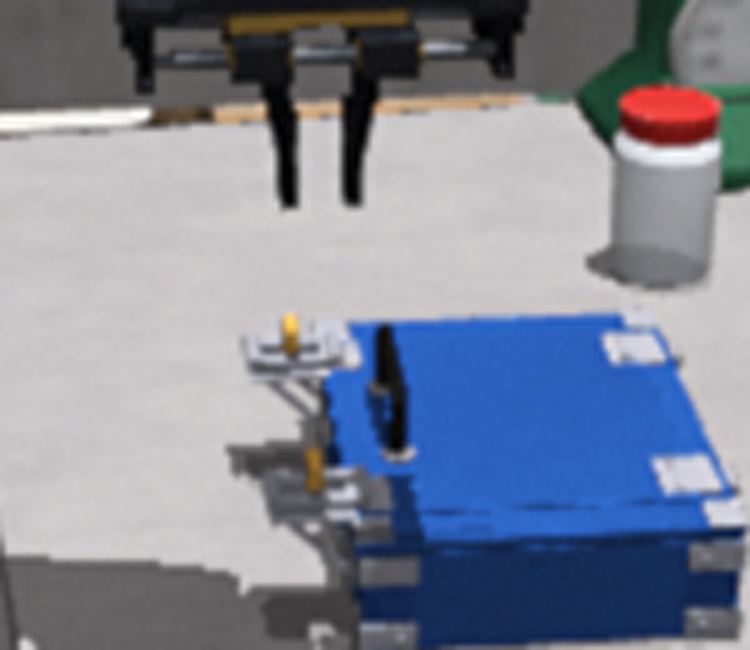

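>>> {"fn": "send_rows", "kwargs": {"increments": [[[0,4,2],[0,0,0],-0.5],[[0,7,4],[0,0,0],-0.5],[[0,7,4],[0,0,0],-0.5],[[0,7,4],[0,0,0],-0.5]]}}

```text
clock: 41.05
position: [437.8, -93.4, 291.9]
tcp_rot: [0.699, 0.715, -0.001, -0.001]
contact_force: [-0.0, 0.0, 0.2]
finger_gap: 21.8
```

Run:
```python
from h import *
s=st(); c=cap("wrist"); f=c["frame"][0:300,200:440,::-1]; cv2.imwrite("pics/ae_wrist.png",cv2.resize(f,None,fx=2,fy=2,interpolation=cv2.INTER_CUBIC))
for y in (85,-85): print([proj(c,c2w(p,561,-43.4,-.017))[0].round() for p in ([-133,y,92],[-109,y,92],[-121,y+12,92],[-121,y-12,92],tip(3.14,y))])
t=cap("top","ae_top",(160,180,540,320),2.1)
```

```text
t 41.05 pos [437.8 -93.4 291.9] R [[-0.022, 1.0, -0.002], [1.0, 0.022, -0.0], [-0.0, -0.002, -1.0]] F [-0.   0.   0.2] gap 21.8 q [-0.35 -0.17  0.44  1.82  0.07  1.48  0.1 ]
[array([313.,  53.]), array([342.,  54.]), array([328.,  37.]), array([327.,  68.]), array([302.,  56.])]
[array([307., 245.]), array([332., 246.]), array([320., 233.]), array([319., 257.]), array([297., 239.])]
```

View pics/ae_wrist.png

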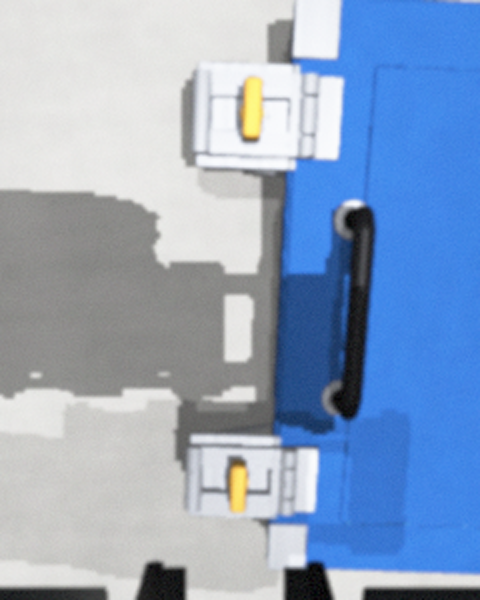

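View pics/ae_top.png

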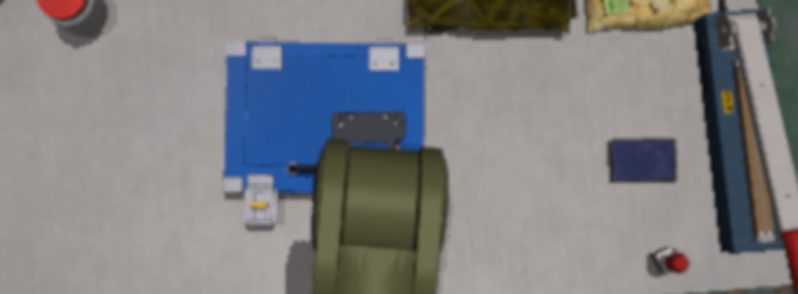

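>>> {"fn": "send_rows", "kwargs": {"increments": [[[0,0,1],[0,0,0],-0.5],[[0,0,1],[0,0,0],-0.5],[[0,0,1],[0,0,0],-0.5]]}}

```text
clock: 41.4
position: [438.2, -96.6, 303.0]
tcp_rot: [0.701, 0.713, 0.0, 0.0]
contact_force: [-1.1, -0.4, 0.2]
finger_gap: 21.5
```

Run:
```python
from h import *
s=st(); print(r.close_job())
```

```text
t 41.4 pos [438.2 -96.6 303. ] R [[-0.016, 1.0, 0.0], [1.0, 0.016, -0.0], [-0.0, 0.0, -1.0]] F [-1.1 -0.4  0.2] gap 21.5 q [-0.35 -0.17  0.44  1.8   0.07  1.5   0.1 ]
the job is handed in; nothing more can be done
None
```

The job is done and was handed in at 41.4 s. Two tools were out: the red marker, now in the wide right-hand compartment, and the thermometer, now in the narrow left-hand one. The black marker and box cutter did not show in any picture. I then shut the lid, swung both hasps over their turnbuttons, and turned both turnbuttons crosswise.

- **Inside the case:** the wrist view taken before shutting showed the marker and the thermometer each lying in its own compartment.
- **Lid and locks:** the side, wrist and top pictures show the lid shut. The wrist and side pictures show both hasps flat over their brackets and both wings crosswise. Pressing on the hasps' rolled edges met firm resistance at about 76–77 mm.
- **Things left alone:** the stamp, ink pad and jar look unmoved.
- **Thermometer shift:** it moved about 3 cm while I was packing the marker, so I measured it again before grasping it.
- **Right turnbutton:** it stood 0.24 to 0.40 rad off line (the two views disagreed), so I squared it before swinging the hasp over.
- **Handle force:** lifting the lid briefly pulled with 36 N because the handle's path was a few millimetres off; I corrected the path.

No check failed at the end.

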